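# Pack the spice-tin case, pin it and hold it shut

### The arm

A 6-joint arm with a two-finger parallel gripper is mounted at the origin on the work surface. World frame = base frame: x ahead of the robot, y to its left, z up, the work surface at z = 0. Lengths are in m, angles in rad, forces in N, time in s.
With the tool pointing down it reaches from about 0.3 to 0.75 m from the base axis. Payload 8.5 kg.
Tool frame: the origin (TCP) lies at the very end of the fingers, on their centre line; the grasp point (between the pads) lies 19 mm behind it; y points along the fingers, x is the direction in which the jaws open and shut, and the axes are right-handed (so a half turn about y gives the same grasp; the last joint's range is limited). The gripper opens to 85 mm and grips with 20 to 120 N. Pads are 22 mm wide; open, the fingers measure 114 mm over their backs; the gripper's body (76 mm by 85 mm) begins 54 mm behind the grasp point. The pads swing forward as they close: fully open they stand 13 mm farther back than shut.
Start: joints at [0.952, 0.381, 1.297, -0, 1.464, -0.215], TCP at [0.216, 0.506, 0.209] pointing down, gripper open.
Joint ranges: [-3.11, 3.11], [-0.89, 2.33], [0.22, 2.48], [-1.42, 4.56], [0.17, 2.85], [-2.88, 2.88]. Speed limits (rad/s): [2.39, 2.39, 3.14, 3.14, 3.14, 3.14].

### API

Orientations are given as a unit quaternion [w, x, y, z].
In Python, from plant import ctrl, vision gives the robot as it stands. The module is installed in compiled form; this text tells all that it offers.
- The arm moves only by the tool arm_command, never from a script. Its argument "commands" is a list of rows, each a list of 3 entries, a list of its own where there are three numbers: the shift along the tool's x, y, z in cm, then the turn, a rotation vector about the tool's x, y, z in degrees, then the opening, from 0 (shut) to 1 (fully open). In form: [[[x, y, z], [wx, wy, wz], jaw], ...]. A call has 1 to 12 rows; each row shifts and turns the pose as measured when the row begins, along the tool's axes as they then stand; what a row does not reach is not made up. A row lasts 1/8 s, in which the tool goes at most 62.5 mm and 10.7 degrees, less where a joint would pass 70% of its speed; a pose out of reach is approached as far as the arm can. A call is refused whole if a number of a shift passes 6.25 or a number of a turn 10.7, either way. A call with a gripper value outside its range is refused whole. The fingers move at their own pace and stop on an object; "newtons" is the grip in N (left out, the last holds). Time passes only in rows, so rows that do not move let the fingers close. It gives the time, the measured TCP pose, the force and the opening at its end, in the units of the state.
- ctrl.read_state(): the state, without advancing time (a new reading comes with each control period).
- vision.grab_frame(name): name is "scene" or "side" or "wrist"; returns the picture (400x640x3 uint8, red, green, blue); there is no depth.
- vision.calibration(name): a dict with "fx", "fy", "cx", "cy" (pixels), "xyz" and "attitude" of the camera in the world. Camera axes: x right, y down, z forward; pixel columns grow to the right and rows downward; lengths in m; the calibration is good to about 2 mm. A picture is of the moment at which its call begins: read the wrist's pose just before it. calibration takes no time and is no camera call; for the wrist camera it gives the pose at the moment of the call.
- ctrl.job_done(): hands the job in, once; it reports no verdict.
The state is a dict: "clock": time; "joint_pos": joint angles; "dq": joint speeds; "joint_efforts": joint torques, N m; "eef_pos": TCP position; "ee_rot": TCP orientation; "ft_force": force on the tool from outside, world axes, zero at the start; "torque": the same for the moment, N m; "gripper_width": finger opening in m.
Only numpy, scipy, OpenCV 4.12 (cv2) and the standard library are available. Lean on these libraries where they do the work, as an engineer would, in place of code of your own. Each camera call takes 0.05 s, during which the arm holds its last target.

### The job

Stand the loose spice tin upright in the empty place at the end of the row of tins in the open metal case, then swing the case's lid fully shut, and push the steel pin from its wooden rest down through the holes of both front lugs until its head sits on the lid's lug. Finish while holding: keep pushing down firmly on the pin's head (roughly 5 to 20 N) so that the two halves stay pressed together; do not let go. Leave the mug, the jar and the bowl where they are.

Things in the scene. Friction and masses are not known exactly. Their poses are not given: they have to be found in the camera images.
- case: Lower half of an aluminium clamshell case, fixed to the worktop: an open tray 140 mm (x) by 190 mm (y), 36 mm high, walls and floor 4 mm. Origin: centre of its underside; +x points to the hinge side, away from the lugs; z up. A row of three tins stands along its y axis at y = -57, 0 and +57 mm, x = 0, on the floor 4 mm up; the place at +57 is empty. On its front (-x) wall a horizontal lug, 46 mm long (x), 44 mm wide, 8 mm thick, top flush with the tray's rim (36 mm).
- gap (a point): Centre of the empty place on the tray's floor, where the underside of the loose tin belongs; 57 mm to the case's +y from the middle tin. Turns with the case.
- base_hole (a point): Centre of the mouth of the lower lug's hole, on its top face, 36 mm above the worktop, at case x = -93 mm, y = 0. Vertical through hole, 13 mm diameter, 8 mm deep, 28 mm of free air below the lug.
- lid (a joint): Angle of the lid about the hinge (along the case's y axis, at case x = +70, z = 38 mm), rad: 0 = fully shut, positive = open; starts about 1.6 to 1.8 (standing up, a little past vertical, leaning away from the lugs); stop at 1.85. The hinge is stiff: the lid stays where it is left, at any angle; moving it takes up to 8 N at the front edge.
- lid_hinge (a point): Point on the hinge axis, middle of the lid's width. Its frame turns with the lid: -x runs along the lid towards its front edge, +z is the lid's outward normal (up when shut). The lid is a shell like the tray turned over: 140 mm (from x = 0 to -140) by 190 mm (y) by 36 mm deep (z 0 to 36, flat outer face at z = 36, walls 4 mm). Its rim stops 2 mm above the tray's rim when shut. A lug of 46 by 44 by 8 mm carries on beyond the front edge (x -140 to -186, z 0 to 8).
- lid_hole (a point): Centre of the hole in the lid's lug, on the outer (upper when shut) face; hole 13 mm diameter through the 8 mm lug; lid x = -163 mm. Shut, it lies right above base_hole, 46 mm above the worktop; the lid's front wall is 23 mm from the hole centre and rises 28 mm above the lug.
- tin: The loose spice tin: round, steel, upright, 52 mm high, 44 mm diameter, with a 46 mm cap over its top 12 mm; about 0.12 kg. Origin: centre of its underside. Stands alone on the worktop to the left or right of the case.
- tin_mid: Like the loose tin; stands in the middle of the case's row. Origin: centre of its underside. Stays there.
- tin_end: Like the loose tin; stands at the -y end of the case's row. Origin: centre of its underside. Stays there.
- pin: Steel locking pin standing in the wooden rest: shank 10 mm diameter, 32 mm long with a tapered tip; above it a round head, 24 mm diameter, 28 mm high (60 mm in all). Origin: centre of the tip, z up to the head; the head's top is 60 mm above the origin. About 0.08 kg.
- rest: Fixed wooden block 60 x 60 x 42 mm with a vertical 13 mm hole in its middle that holds the pin's shank, the head lying on its top. Origin: centre of its underside. On the side of the case opposite to the loose tin.
- mug: Bystander: white mug, 80 mm diameter, 90 mm high. Origin: centre of its underside.
- jar: Bystander: glass jar, 70 mm diameter, 110 mm high. Origin: centre of its underside.
- bowl: Bystander: steel bowl, 90 mm diameter, 50 mm high. Origin: centre of its underside.
Not all that is in view belongs to the job. Leave any purple look-alike of the tin_mid alone.

How it is judged:
On the way, in this order (a step that is already met when the one before it is completed fails the run):
1. the loose tin stands upright in the empty place of the row, let go, the lid still open (x of tin in the frame of case between -0.025 and 0.025 m and y of tin in the frame of case between 0.039 and 0.075 m and z of tin in the frame of case below 0.01 m and angle between tin's own z axis and vertical below 0.15 rad and contact force between the fingers and tin below 0.2 N and value of joint lid above 0.6 rad), for 0.2 s.
2. the lid is shut, the pin not yet through the lower lug (value of joint lid below 0.05 rad and (z of pin in the frame of base_hole above 0 m or horizontal distance between pin and base_hole above 0.02 m)), for 0.2 s.
At the end, for the whole second after the job is handed in: Three tins upright in the row in the case (18 mm along, 25 mm across); lid shut (under 0.025 rad); pin upright through both lugs, within 5 mm of centre, tip 19 mm or more below the lower lug's top; the robot still pushes the pin's head onto the lid's lug with over 3.5 N (value of joint lid below 0.025 rad and horizontal distance between pin and base_hole below 0.005 m and z of pin in the frame of base_hole below -0.019 m and angle between the z axis of pin and the z axis of case, either way round below 0.15 rad and contact force between pin and lid above 3.5 N and contact force between any of the fingers, the arm and pin above 1.5 N and x of tin in the frame of case between -0.025 and 0.025 m and y of tin in the frame of case between 0.039 and 0.075 m and z of each of tin, tin_mid, tin_end in the frame of case below 0.01 m and angle between each of tin, tin_mid, tin_end's own z axis and vertical below 0.15 rad and x of tin_mid in the frame of case between -0.025 and 0.025 m and y of tin_mid in the frame of case between -0.018 and 0.018 m and x of tin_end in the frame of case between -0.025 and 0.025 m and y of tin_end in the frame of case between -0.075 and -0.039 m); the arm keeps its last pose, push and grip.
It fails at once if the mug was displaced by more than 30 mm or tipped (distance of mug from where it was at the start of the episode above 0.03 m or angle between mug's own z axis and vertical above 0.4 rad).
It fails at once if the jar was displaced by more than 30 mm or tipped (distance of jar from where it was at the start of the episode above 0.03 m or angle between jar's own z axis and vertical above 0.4 rad).
It fails at once if the bowl was displaced by more than 30 mm or tipped (distance of bowl from where it was at the start of the episode above 0.03 m or angle between bowl's own z axis and vertical above 0.4 rad).
It fails at once if the pin was crushed down with more than 80 N (contact force between pin and lid above 80 N).
It also fails if it takes over 72 s, if anything falls off the work surface, if the arm or the gripper's body presses on something with over 40 N, if the wrist force passes 120 N, or if a joint passes its speed limit or range.

## Working session

There is one attempt and no reset: what is moved stays moved. The work goes in short steps, Python scripts to look and compute and a tool call to move; the robot and the scene stay as the last step left them, time stands still between calls to the robot, and variables do not carry over. Pictures are saved under pics/ and viewed, and the job is handed in when it is done.

Besides the shell and the picture viewer there is one more tool, called after "Call:" in YAML: its name, and indented under it one key for each argument. arm_command: Moves the arm, as the interface text tells. Its arguments: {"type":"object","properties":{"commands":{"type":"array","items":{"type":"array"}},"newtons":{"type":"number"}},"required":["commands"]}

```bash
mkdir -p pics; cat > h.py <<'E'
import numpy as np, cv2
from scipy.spatial.transform import Rotation as R
from plant import ctrl, vision
def q(w): return R.from_quat([w[1],w[2],w[3],w[0]])
def cal(n):
    c=vision.calibration(n); a=np.array(c['attitude'],float)
    Rm=a if a.shape==(3,3) else q(a).as_matrix()
    return c,Rm,np.array(c['xyz'])
def ray(C,u,v):
    c,Rm,o=C
    d=Rm@np.array([(u-c['cx'])/c['fx'],(v-c['cy'])/c['fy'],1.]); return o,d
def onz(C,u,v,z):
    o,d=ray(C,u,v); return o+d*(z-o[2])/d[2]
def proj(C,p):
    c,Rm,o=C; x=Rm.T@(np.array(p)-o); return np.array([c['fx']*x[0]/x[2]+c['cx'],c['fy']*x[1]/x[2]+c['cy']])
def grab(n,f):
    C=cal(n); im=vision.grab_frame(n); cv2.imwrite('pics/'+f+'.png',im[:,:,::-1]); return C,im
E
python3 - <<'E'
from h import *
for n in ['scene','side','wrist']:
    C,im=grab(n,n+'0'); print(n,C[0])
print(ctrl.read_state())
E
```

```text
scene {'fx': 419.74233563987406, 'fy': 419.74233563987406, 'cx': 309.80741779933584, 'cy': 192.7585355816027, 'xyz': array([1.54844654, 0.22351714, 0.74208076]), 'attitude': array([-0.30016963,  0.58512243,  0.66374541, -0.35633127])}
side {'fx': 427.966631474721, 'fy': 427.966631474721, 'cx': 327.90991694517453, 'cy': 204.9140809117297, 'xyz': array([-0.00245882, -0.59012052,  0.68840832]), 'attitude': array([-0.423293  ,  0.83307922, -0.32045696,  0.15527199])}
wrist {'fx': 307.77329927195166, 'fy': 307.77329927195166, 'cx': 326.92911918538886, 'cy': 203.49978141183635, 'xyz': array([0.15039495, 0.53335748, 0.3727723 ]), 'attitude': array([0.11622935, 0.82646136, 0.54556693, 0.07621728])}
{'clock': 0.15, 'joint_pos': array([ 9.51706471e-01,  3.81033720e-01,  1.29801948e+00,  1.54863927e-05,
        1.46359990e+00, -2.15301086e-01]), 'dq': array([-1.02980948e-03, -6.73373082e-04, -1.71504807e-03,  2.17660705e-03,
       -5.80212956e-04, -1.21154152e-05]), 'joint_efforts': array([ 3.13296463e-03, -4.48629069e+01, -2.31345910e+01, -1.25767524e-04,
        3.81145874e-03,  6.10567703e-07]), 'eef_pos': array([0.21595492, 0.5055703 , 0.20808032]), 'ee_rot': array([-0.5899774 ,  0.59023714,  0.38922913, -0.38993264]), 'ft_force': array([-0.02016571, -1.05740234,  0.64776339]), 'torque': array([-0.04856571, -0.03673757, -0.04450697]), 'gripper_width': 0.08552090762985973}
```

View pics/scene0.png

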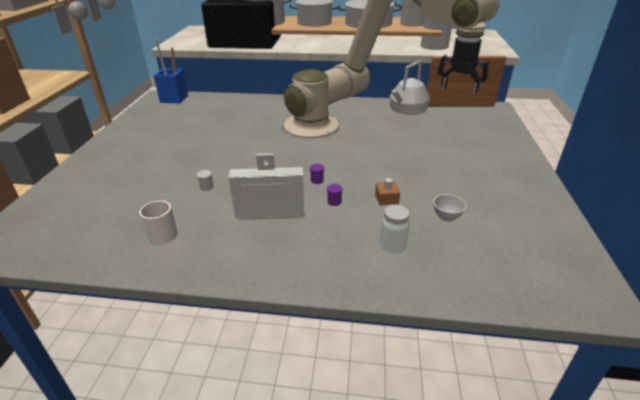

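View pics/side0.png

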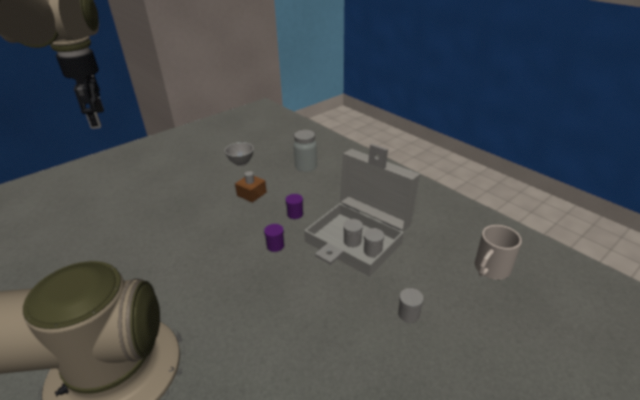

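View pics/wrist0.png

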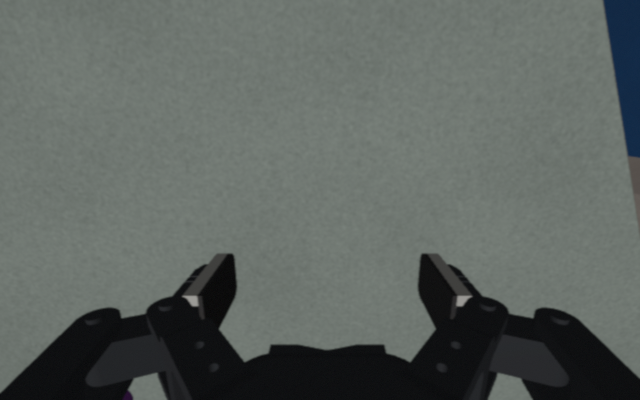

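The scene view shows the grey loose tin at (205,180), two purple look-alikes at (317,174) and (334,195), the case and lid around (267,190), the rest with the pin at (388,192), the jar at (395,229), the bowl at (449,208) and the mug at (158,222). In the side view the loose tin is at (411,305). The two row tins are at (353,233) and (373,243), and the gap is left of them. I'll enlarge these for measuring.

```bash
python3 - <<'E'
import cv2
a=cv2.imread('pics/scene0.png');b=cv2.imread('pics/side0.png')
cv2.imwrite('pics/c1.png',cv2.resize(a[140:260,180:320],None,fx=5,fy=5,interpolation=cv2.INTER_CUBIC)[:600])
cv2.imwrite('pics/c2.png',cv2.resize(b[140:330,295:445],None,fx=4,fy=3.0,interpolation=cv2.INTER_CUBIC))
cv2.imwrite('pics/c3.png',cv2.resize(a[160:220,365:475],None,fx=6,fy=6,interpolation=cv2.INTER_CUBIC))
cv2.imwrite('pics/c4.png',cv2.resize(b[160:260,220:320],None,fx=6,fy=6,interpolation=cv2.INTER_CUBIC))
E
```

```text
(no output)
```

View pics/c1.png

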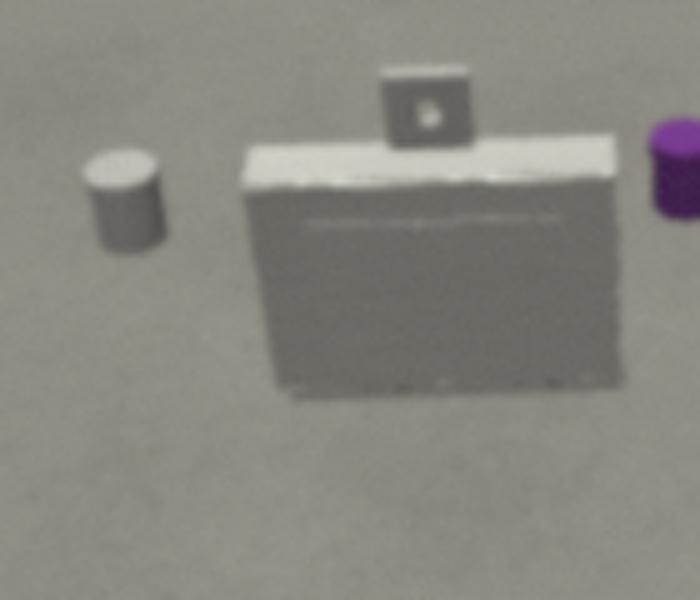

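View pics/c2.png

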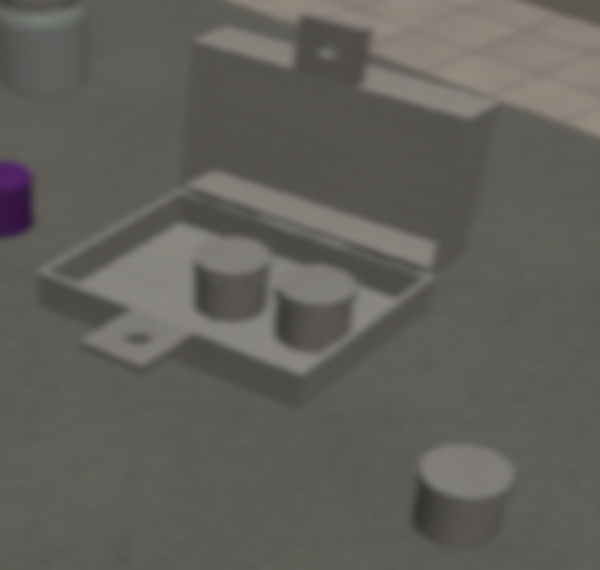

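View pics/c4.png

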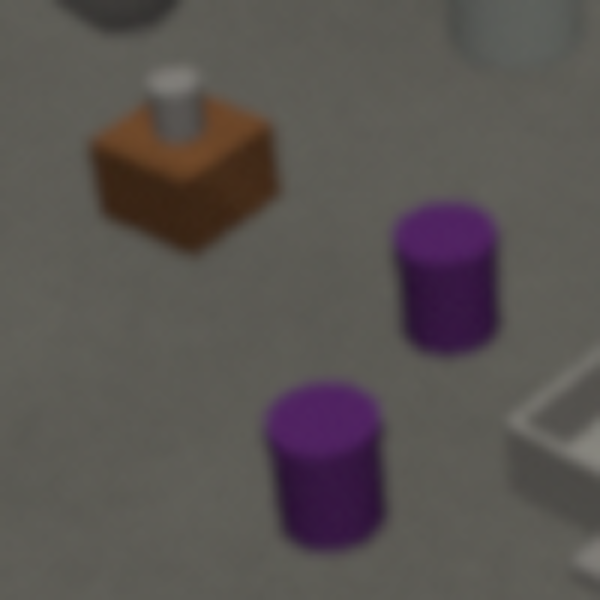

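```bash
python3 - <<'E'
from h import *
S=cal('side');K=cal('scene')
s2=lambda x,y:(295+(x+.5)/4-.5,140+(y+.5)/3-.5)
s4=lambda x,y:(220+(x+.5)/6-.5,160+(y+.5)/6-.5)
k1=lambda x,y:(180+(x+.5)/5-.5,140+(y+.5)/5-.5)
P=lambda n,C,uv,z:print(n,onz(C,*uv,z).round(4))
P('tin side',S,s2(466,472),.052);P('tin scene',K,k1(121,168),.052)
P('mid',S,s2(232,257),.056);P('end',S,s2(316,286),.056)
P('hole',S,s2(138,338),.036)
for p in [(42,272),(300,378),(433,275),(183,190)]:P('rim',S,s2(*p),.036)
P('pin',S,s4(175,80),.07)
for p in [(92,142),(180,182),(272,125)]:P('rest',S,s4(*p),.042)
# lid hole by two rays
o1,d1=ray(S,*s2(328,53));o2,d2=ray(K,*k1(430,115))
A=np.stack([d1,-d2],1);t=np.linalg.lstsq(A,o2-o1,rcond=None)[0]
print('lidhole',o1+t[0]*d1,o2+t[1]*d2)
P('pin scene',K,(388.5,182),.07)
for n,p in [('purple',s4(447,235)),('purple',s4(323,420))]:P(n,S,p,.052)
# scene objects bottoms
P('jar top',K,(396.5,213),.11);P('bowl',K,(449,202),.05);P('mug',K,(158,210),.09)
E
```

```text
tin side [ 0.4846 -0.2736  0.052 ]
tin scene [ 0.4824 -0.2713  0.052 ]
mid [ 0.5513 -0.0437  0.056 ]
end [ 0.5621 -0.1008  0.056 ]
hole [ 0.4635 -0.0592  0.036 ]
rim [0.4725 0.0365 0.036 ]
rim [ 0.4997 -0.1493  0.036 ]
rim [ 0.6404 -0.1228  0.036 ]
rim [0.6094 0.0602 0.036 ]
pin [0.4891 0.2968 0.07  ]
rest [0.4538 0.3178 0.042 ]
rest [0.4655 0.2629 0.042 ]
rest [0.5227 0.2733 0.042 ]
lidhole [ 0.6399116  -0.02680693  0.19630778] [ 0.63919877 -0.02548352  0.19689219]
pin scene [0.5  0.3  0.07]
purple [0.52   0.1381 0.052 ]
purple [0.4081 0.0733 0.052 ]
jar top [0.7019 0.3125 0.11  ]
bowl [0.5541 0.4676 0.05  ]
mug [ 0.7309 -0.3016  0.09  ]
```

View pics/c3.png

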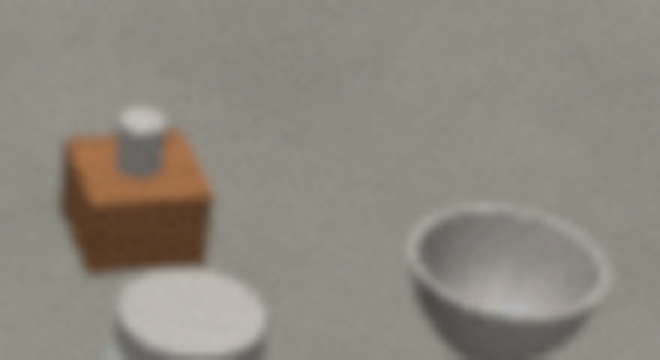

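```bash
cat >> h.py <<'E'
def plan(tgt,yaw,down=True,flip=None):
    """shift (cm) and turn (deg) in tool axes to target TCP, fingers down, tool x at world yaw deg (mod 180)"""
    s=ctrl.read_state(); T=q(s['ee_rot']); M=T.as_matrix()
    best=None
    for k in (0,180):
        if flip is not None and k!=flip: continue
        a=np.radians(yaw+k); x=np.array([np.cos(a),np.sin(a),0]); y=np.array([0,0,-1.])
        G=np.stack([x,y,np.cross(x,y)],1)
        rv=np.degrees((T.inv()*R.from_matrix(G)).as_rotvec())
        if best is None or np.linalg.norm(rv)<np.linalg.norm(best[0]): best=(rv,k)
    dw=np.array(tgt)-s['eef_pos']
    print('pos',s['eef_pos'].round(4),'toolx yaw',np.degrees(np.arctan2(M[1,0],M[0,0])).round(1),'w',round(s['gripper_width'],4),'F',s['ft_force'].round(1),'t',round(s['clock'],2),'q6',s['joint_pos'].round(2))
    print('shift cm',(M.T@dw*100).round(2),'|',round(np.linalg.norm(dw)*100,2),'turn',best[0].round(1),best[1])
E
python3 - <<'E'
from h import *
plan([.4835,-.2725,.13],9.3)
M=q(ctrl.read_state()['ee_rot']).as_matrix();print(M.round(2))
E
```

```text
pos [0.216  0.5056 0.2081] toolx yaw 66.9 w 0.0855 F [-0.  -1.1  0.6] t 0.15 q6 [ 0.95  0.38  1.3   0.    1.46 -0.22]
shift cm [-61.03   7.86 -55.18] | 82.65 turn [ 0.  57.6 -0.1] 0
[[ 0.39 -0.   -0.92]
 [ 0.92 -0.    0.39]
 [-0.   -1.    0.  ]]
```

Call:
arm_command:
  commands:
    - [[0, 0, 0], [0, 9.6, 0], 1]
    - [[0, 0, 0], [0, 9.6, 0], 1]
    - [[0, 0, 0], [0, 9.6, 0], 1]
    - [[0, 0, 0], [0, 9.6, 0], 1]
    - [[0, 0, 0], [0, 9.6, 0], 1]
    - [[0, 0, 0], [0, 9.6, 0], 1]

```text
clock: 0.9
eef_pos: [0.2154, 0.5048, 0.2064]
ee_rot: [-0.704, 0.707, 0.045, -0.047]
ft_force: [0.0, -0.9, 0.1]
gripper_width: 0.0854
```

```bash
python3 - <<'E'
from h import *
plan([.4835,-.2725,.20],9.3)
E
```

```text
pos [0.2154 0.5048 0.2064] toolx yaw 7.4 w 0.0854 F [ 0.  -0.9  0.1] t 0.9 q6 [0.95 0.38 1.3  0.   1.46 0.82]
shift cm [ 16.53   0.88 -80.54] | 82.23 turn [ 0.2 -1.9 -0.2] 0
```

Call:
arm_command:
  commands:
    - [[1.2, 0, -5.8], [0, 0, 0], 1]
    - [[1.2, 0, -5.8], [0, 0, 0], 1]
    - [[1.2, 0, -5.8], [0, 0, 0], 1]
    - [[1.2, 0, -5.8], [0, 0, 0], 1]
    - [[1.2, 0, -5.8], [0, 0, 0], 1]
    - [[1.2, 0, -5.8], [0, 0, 0], 1]
    - [[1.2, 0, -5.8], [0, 0, 0], 1]
    - [[1.2, 0, -5.8], [0, 0, 0], 1]
    - [[1.2, 0, -5.8], [0, 0, 0], 1]
    - [[1.2, 0, -5.8], [0, 0, 0], 1]
    - [[1.2, 0, -5.8], [0, 0, 0], 1]
    - [[1.2, 0, -5.8], [0, 0, 0], 1]

```text
clock: 2.4
eef_pos: [0.452, -0.1855, 0.2078]
ee_rot: [-0.704, 0.707, 0.046, -0.047]
ft_force: [0.9, 1.2, -0.0]
gripper_width: 0.0855
```

```bash
python3 - <<'E'
from h import *
plan([.4835,-.2725,.16],9.3)
C,im=grab('wrist','w1')
E
```

```text
pos [ 0.452  -0.1855  0.2078] toolx yaw 7.6 w 0.0855 F [ 0.9  1.2 -0. ] t 2.4 q6 [-0.63  0.27  1.46 -0.    1.4  -0.76]
shift cm [ 1.99  4.82 -9.02] | 10.42 turn [ 0.3 -1.7 -0.1] 0
```

View pics/w1.png

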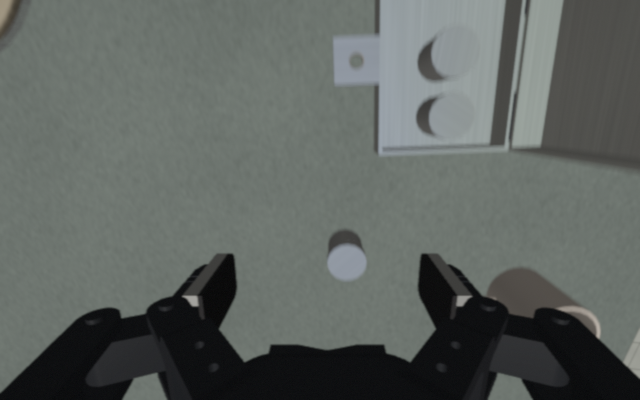

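The wrist view from above shows the loose tin's cap at (347,261), the lower lug hole at (356,60), the row tins' caps at about (455,52) and (447,115), and the mug at (560,305).

```bash
python3 - <<'E'
from h import *
C=cal('wrist')
a=cv2.imread('pics/w1.png')
cv2.imwrite('pics/w1c.png',cv2.resize(a[0:170,320:520],None,fx=3.5,fy=3.5,interpolation=cv2.INTER_CUBIC))
P=lambda n,u,v,z:print(n,onz(C,u,v,z).round(4))
P('tin',347,261.5,.052);P('hole',356.5,60,.036);P('mid',455,52,.056);P('end',447,116,.056)
for p in [(378,154),(509,150),(379.5,2)]:P('rim',*p,.036)
E
```

```text
tin [ 0.4871 -0.28    0.052 ]
hole [ 0.4661 -0.0669  0.036 ]
mid [ 0.5549 -0.0516  0.056 ]
end [ 0.5611 -0.1087  0.056 ]
rim [ 0.5038 -0.1563  0.036 ]
rim [ 0.6434 -0.1339  0.036 ]
rim [ 0.48   -0.0141  0.036 ]
```

View pics/w1c.png

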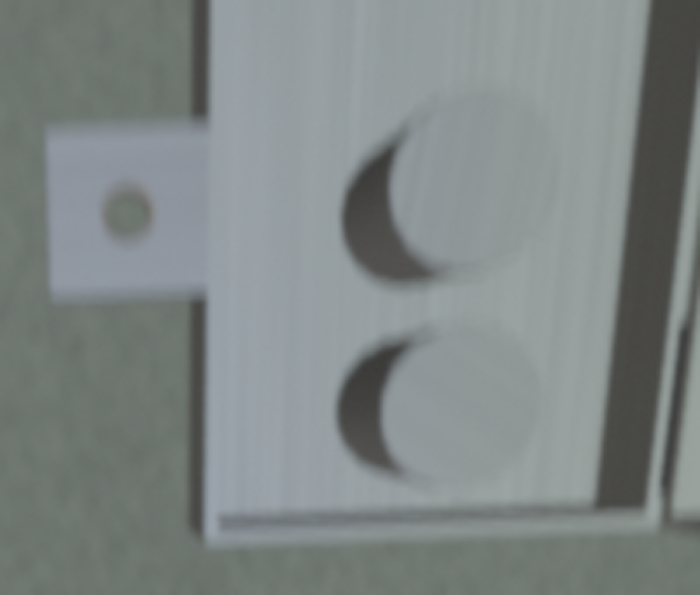

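```bash
python3 - <<'E'
from h import *
print(ctrl.read_state()['eef_pos'],ctrl.read_state()['dq'].round(3))
C,im=grab('wrist','w2')
print(C[2],q(ctrl.read_state()['ee_rot']).as_matrix().round(3))
a=im[:,:,::-1]
P=lambda n,u,v,z:print(n,onz(C,u,v,z).round(4))
# tin cap bright
g=cv2.cvtColor(im,cv2.COLOR_RGB2GRAY)
m=(g[200:320,300:400]>125).astype(np.uint8)
n,l,st,ce=cv2.connectedComponentsWithStats(m)
for i in range(1,n):
    if st[i][4]>80: print(st[i],ce[i]+[300,200]); P('tin',*(ce[i]+[300,200]),.052)
# through-hole: 
s=(g[40:80,335:378]<118).astype(np.uint8)
n,l,st,ce=cv2.connectedComponentsWithStats(s)
for i in range(1,n):
    if st[i][4]>20: print(st[i],ce[i]+[335,40]); P('hole',*(ce[i]+[335,40]),.036)
cv2.imwrite('pics/w2c.png',cv2.resize(a[0:280,310:530],None,fx=2.1,fy=2.1,interpolation=cv2.INTER_CUBIC))
E
```

```text
[ 0.45394165 -0.19173815  0.20729047] [ 0.077 -0.051  0.122  0.009 -0.016  0.118]
[ 0.44349857 -0.12104437  0.3715216 ] [[ 0.992 -0.001 -0.128]
 [ 0.128 -0.005  0.992]
 [-0.002 -1.    -0.005]]
[  26   37   41   37 1148] [345.62804878 254.98519164]
tin [ 0.4843 -0.2721  0.052 ]
[ 14   3  12  14 138] [354.2826087   49.55797101]
hole [ 0.4625 -0.0578  0.036 ]
[  0  33  43   7 239] [357.79079498  76.44769874]
hole [ 0.4698 -0.0819  0.036 ]
```

View pics/w2c.png

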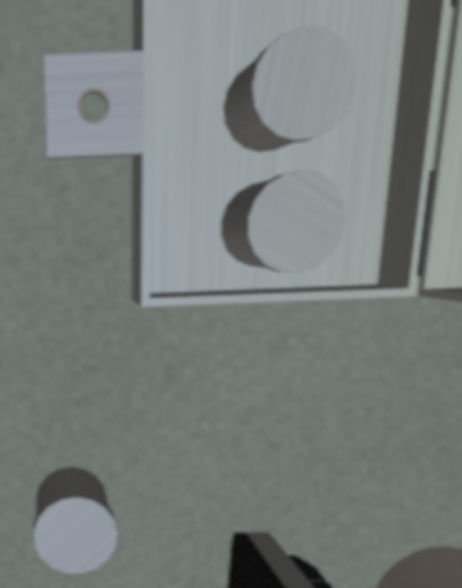

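The sharper picture, taken with the arm settled, agrees with the side and scene views: tin at (0.484, -0.272), hole at (0.4625, -0.058). The earlier mismatch came from the arm still moving. Next I go over the tin.

```bash
python3 - <<'E'
from h import *
plan([.484,-.2725,.10],9.3)
E
```

```text
pos [ 0.4528 -0.1882  0.207 ] toolx yaw 7.3 w 0.0853 F [ 0.2  1.4 -0.3] t 2.5 q6 [-0.63  0.28  1.46 -0.01  1.4  -0.76]
shift cm [ 2.04 10.74 -8.7 ] | 13.97 turn [ 0.3 -2.  -0.1] 0
```

Call:
arm_command:
  commands:
    - [[0.7, 0, -4.3], [0, -1, 0], 1]
    - [[1.4, 0, -4.3], [0, -1, 0], 1]
    - [[0, 3.5, 0], [0, 0, 0], 1]
    - [[0, 3.5, 0], [0, 0, 0], 1]
    - [[0, 3.5, 0], [0, 0, 0], 1]
    - [[0, 0, 0], [0, 0, 0], 1]
    - [[0, 0, 0], [0, 0, 0], 1]

```text
clock: 3.38
eef_pos: [0.486, -0.2726, 0.1]
ee_rot: [-0.703, 0.706, 0.057, -0.059]
ft_force: [0.5, -0.1, -0.3]
gripper_width: 0.0854
```

```bash
python3 - <<'E'
from h import *
plan([.484,-.2725,.022],9.3)
E
```

```text
pos [ 0.486  -0.2726  0.1   ] toolx yaw 9.4 w 0.0854 F [ 0.5 -0.1 -0.3] t 3.38 q6 [-0.72  0.49  1.45 -0.    1.2  -0.88]
shift cm [-0.18  7.8   0.08] | 7.8 turn [ 0.2  0.1 -0.1] 0
```

Call:
arm_command:
  commands:
    - [[-0.2, 3, 0.1], [0, 0, 0], 1]
    - [[0, 3, 0], [0, 0, 0], 1]
    - [[0, 1.8, 0], [0, 0, 0], 1]
    - [[0, 0, 0], [0, 0, 0], 1]
    - [[0, 0, 0], [0, 0, 0], 0]
    - [[0, 0, 0], [0, 0, 0], 0]
    - [[0, 0, 0], [0, 0, 0], 0]
    - [[0, 0, 0], [0, 0, 0], 0]
    - [[0, 0, 0], [0, 0, 0], 0]
    - [[0, 0, 0], [0, 0, 0], 0]
  newtons: 35

```text
clock: 4.62
eef_pos: [0.4889, -0.2758, 0.0312]
ee_rot: [-0.698, 0.711, 0.062, -0.054]
ft_force: [0.7, 0.4, 1.0]
gripper_width: -0.0001
```

```bash
python3 - <<'E'
from h import *
plan([.484,-.2725,.17],9.3)
grab('wrist','w3')
E
```

```text
pos [ 0.4889 -0.2758  0.0312] toolx yaw 9.5 w -0.0001 F [0.7 0.4 1. ] t 4.62 q6 [-0.72  0.58  1.53 -0.01  1.01 -0.88]
shift cm [ -0.29 -13.88   0.13] | 13.89 turn [1.1 0.2 0.6] 0
```

View pics/w3.png

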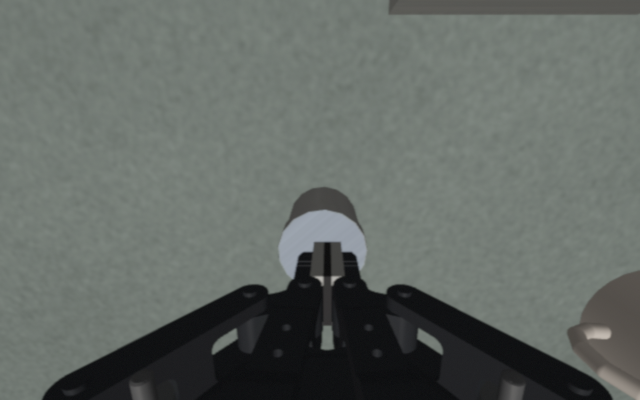

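```bash
python3 - <<'E'
from h import *
C=cal('wrist'); s=ctrl.read_state()
print(s['eef_pos'],proj(C,s['eef_pos']), proj(C,[.484,-.2725,.052]))
print(onz(C,322,249,.052),onz(C,322,249,.012),q(s['ee_rot']).as_matrix()[:,1])
grab('side','s1')
a=cv2.imread('pics/s1.png');cv2.imwrite('pics/s1c.png',cv2.resize(a[180:340,330:530],None,fx=3.5,fy=3.5,interpolation=cv2.INTER_CUBIC))
E
```

```text
[ 0.48892107 -0.27575443  0.03123003] [329.25268567 242.02742372] [321.51727829 251.66208606]
[ 0.48400565 -0.27099478  0.052     ] [ 0.48686396 -0.28983531  0.012     ] [ 0.01310889 -0.01734683 -0.99976359]
```

View pics/s1c.png

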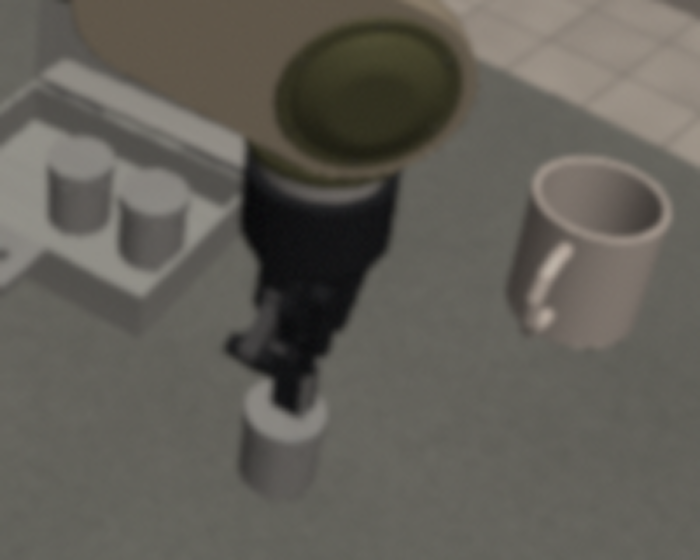

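```bash
python3 - <<'E'
from h import *
S=cal('side')
for z in (.031,.041,.052): print(z,proj(S,[.4889,-.2758,z]))
W=cal('wrist')
for z in (.031,.052):
  for w in (-.011,0,.011): print(z,w,proj(W,[.4889-w*.16,-.2758+w,z]))
S0=q([-0.5899774,0.59023714,0.38922913,-0.38993264]).as_matrix()
a=cv2.imread('pics/w3.png');cv2.imwrite('pics/w3c.png',cv2.resize(a[180:340,240:420],None,fx=3.5,fy=3.5,interpolation=cv2.INTER_CUBIC))
E
```

```text
0.031 [412.32752677 303.73774317]
0.041 [412.86295629 300.31530195]
0.052 [413.46078802 296.49398867]
0.031 -0.011 [329.04484066 259.3443039 ]
0.031 0 [329.20463445 241.95431999]
0.031 0.011 [329.37040578 223.91381331]
0.052 -0.011 [329.73661181 278.06509967]
0.052 0 [329.93103543 258.85182317]
0.052 0.011 [330.13367615 238.82651877]
```

View pics/w3c.png

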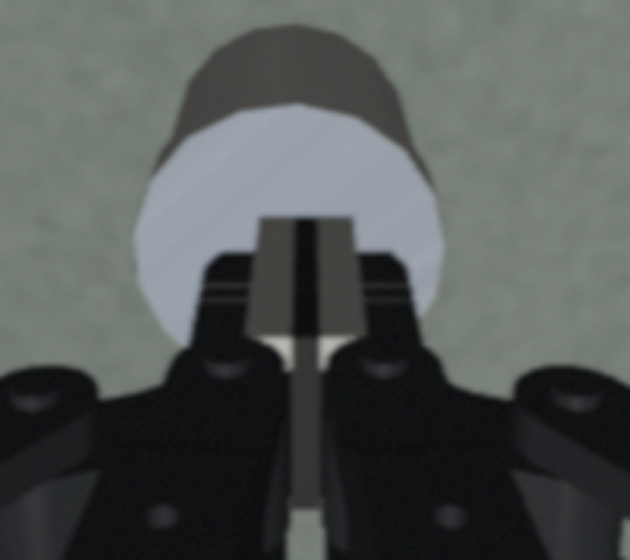

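```bash
python3 - <<'E'
from h import *
c,Rm,o=cal('wrist'); print(o, Rm[:,2], (np.array([.484,-.2725,.052])-o)@Rm[:,2], 46e-3*c['fx']/88)
T=ctrl.read_state();print(q(T['ee_rot']).as_matrix().T@(o-T['eef_pos']))
C=q([-0.5899774,0.59023714,0.38922913,-0.38993264]);print(C.as_matrix().T@(np.array([0.15039495,0.53335748,0.3727723])-[0.21595492,0.5055703,0.20808032]))
E
```

```text
[ 0.47381305 -0.20381619  0.1946024 ] [ 0.05824733 -0.28776269 -0.95592881] 0.15667574171440454 0.16088149734670198
[-0.00143546 -0.16478296  0.07028119]
[-0.00037653 -0.16467447  0.07124508]
```

Call:
arm_command:
  commands:
    - [[0, -3, 0], [0, 0, 0], 0]
    - [[0, -4, 0], [0, 0, 0], 1]
    - [[-0.3, 0, 0.2], [0, 0, 0], 1]
    - [[0, 0, 0], [0, 0, 0], 1]
    - [[0, 0, 0], [0, 0, 0], 1]
    - [[0, 0, 0], [0, 0, 0], 1]
    - [[0, 0, 0], [0, 0, 0], 1]

```text
clock: 5.6
eef_pos: [0.4834, -0.2721, 0.0996]
ee_rot: [-0.7, 0.709, 0.061, -0.056]
ft_force: [0.1, -0.0, -0.1]
gripper_width: 0.0851
```

```bash
python3 - <<'E'
from h import *
plan([.484,-.2725,.004],9.3)
S=cal('side')
print(proj(S,ctrl.read_state()['eef_pos']))
for n in ('side','scene','wrist'): grab(n,n+'2')
a=cv2.imread('pics/side2.png');cv2.imwrite('pics/s2c.png',cv2.resize(a[180:340,330:530],None,fx=3.5,fy=3.5,interpolation=cv2.INTER_CUBIC))
E
```

```text
pos [ 0.4834 -0.2721  0.0996] toolx yaw 9.4 w 0.0851 F [ 0.1 -0.  -0.1] t 5.6 q6 [-0.72  0.49  1.46 -0.    1.18 -0.89]
shift cm [-0.    9.56  0.08] | 9.56 turn [0.8 0.1 0.3] 0
[412.69956385 279.63224785]
```

View pics/s2c.png

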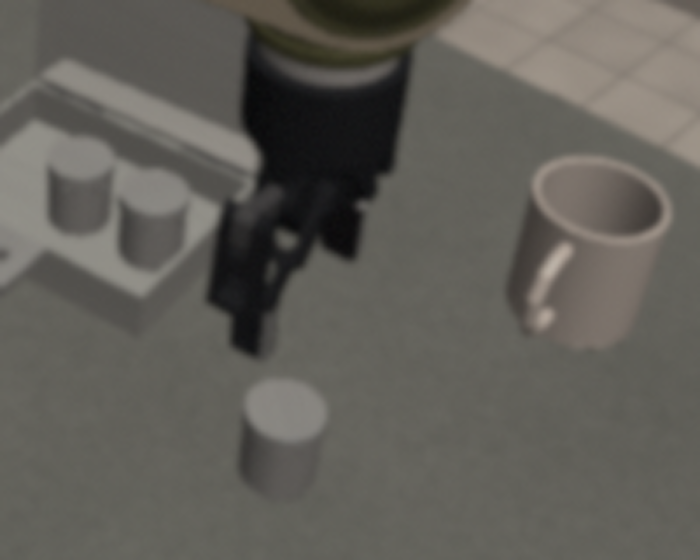

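View pics/wrist2.png

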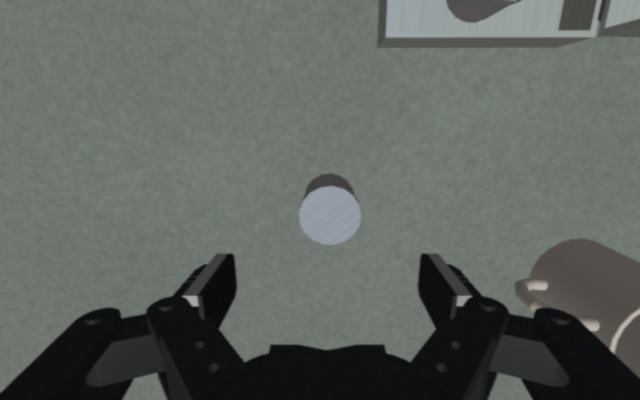

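```bash
python3 - <<'E'
from h import *
S=cal('side');W=cal('wrist')
p=ctrl.read_state()['eef_pos'];M=q(ctrl.read_state()['ee_rot']).as_matrix()
for back in (0,.013,.02,.03,.035,.04):
    print(back,'side', proj(S,p+M@[-.05,-back,0]).round(1),'wrist L/R inner, +z edge',proj(W,p+M@[-.0427,-back,.011]).round(1),proj(W,p+M@[.0427,-back,.011]).round(1))
E
```

```text
0 side [398.7 295.7] wrist L/R inner, +z edge [254.1 224.1] [404.5 224.1]
0.013 side [399.2 290.7] wrist L/R inner, +z edge [248.5 232.5] [410.5 232.4]
0.02 side [399.5 288. ] wrist L/R inner, +z edge [245.1 237.6] [414.1 237.5]
0.03 side [399.9 284. ] wrist L/R inner, +z edge [239.7 245.6] [419.9 245.5]
0.035 side [400.1 282. ] wrist L/R inner, +z edge [236.7 250. ] [423. 250.]
0.04 side [400.3 280. ] wrist L/R inner, +z edge [233.5 254.8] [426.4 254.7]
```

The pictures show the physical finger tips about 38 mm (open) and 21 mm (shut) behind the reported TCP, so the first close passed over the tin's cap. The tin did not move. I'll go lower, to a reported z of about -0.005.

Call:
arm_command:
  commands:
    - [[0, 4, 0], [0, 0, 0], 1]
    - [[0, 3.5, 0], [0, 0, 0], 1]
    - [[0, 1.5, 0], [0.8, 0, 0.3], 1]
    - [[0, 0, 0], [0, 0, 0], 1]
    - [[0, 0, 0], [0, 0, 0], 1]

```text
clock: 6.38
eef_pos: [0.4859, -0.2748, 0.0098]
ee_rot: [-0.704, 0.706, 0.06, -0.057]
ft_force: [1.0, 0.1, -0.3]
gripper_width: 0.0855
```

```bash
python3 - <<'E'
from h import *
plan([.484,-.2725,-.006],9.3)
for n in ('side','wrist'): grab(n,n+'3')
a=cv2.imread('pics/side3.png');cv2.imwrite('pics/s3c.png',cv2.resize(a[180:340,330:530],None,fx=3.5,fy=3.5,interpolation=cv2.INTER_CUBIC))
E
```

```text
pos [ 0.4859 -0.2748  0.0098] toolx yaw 9.4 w 0.0855 F [ 1.   0.1 -0.3] t 6.38 q6 [-0.73  0.61  1.54  0.    0.98 -0.89]
shift cm [-0.15  1.58  0.26] | 1.61 turn [0.2 0.1 0.2] 0
```

View pics/s3c.png

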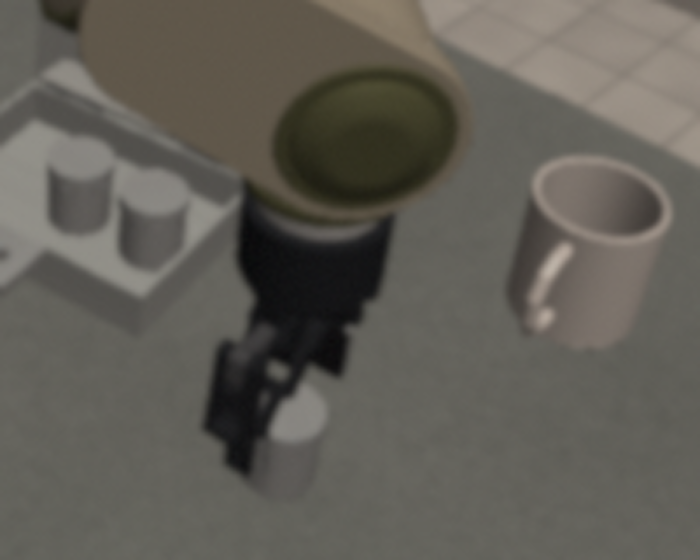

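View pics/wrist3.png

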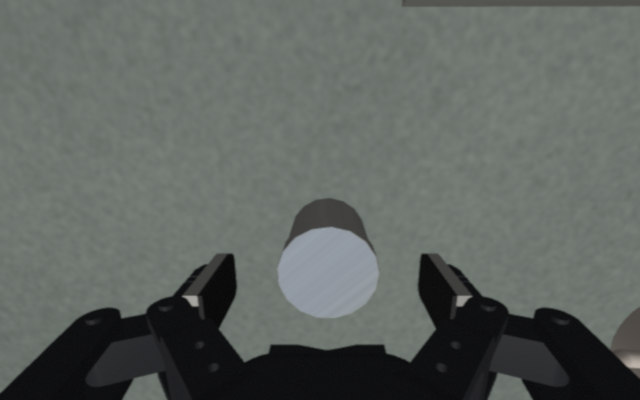

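Call:
arm_command:
  commands:
    - [[-0.1, 1.6, 0.2], [0, 0, 0], 1]
    - [[0, 0, 0], [0, 0, 0], 1]
    - [[0, 0, 0], [0, 0, 0], 0]
    - [[0, 0, 0], [0, 0, 0], 0]
    - [[0, 0, 0], [0, 0, 0], 0]
    - [[0, 0, 0], [0, 0, 0], 0]
    - [[0, 0, 0], [0, 0, 0], 0]
    - [[0, 0, 0], [0, 0, 0], 0]

```text
clock: 7.48
eef_pos: [0.4861, -0.2742, -0.0026]
ee_rot: [-0.702, 0.708, 0.061, -0.055]
ft_force: [-0.5, 0.2, -0.2]
gripper_width: 0.0441
```

```bash
python3 - <<'E'
from h import *
plan([.484,-.2725,.10],9.3)
for n in ('side','wrist'): grab(n,n+'4')
a=cv2.imread('pics/side4.png');cv2.imwrite('pics/s4c.png',cv2.resize(a[180:340,330:530],None,fx=3.5,fy=3.5,interpolation=cv2.INTER_CUBIC))
E
```

```text
pos [ 0.4861 -0.2742 -0.0026] toolx yaw 9.5 w 0.0441 F [-0.5  0.2 -0.2] t 7.47 q6 [-0.73  0.63  1.56  0.    0.94 -0.89]
shift cm [ -0.1  -10.26   0.11] | 10.26 turn [0.5 0.2 0.5] 0
```

View pics/s4c.png

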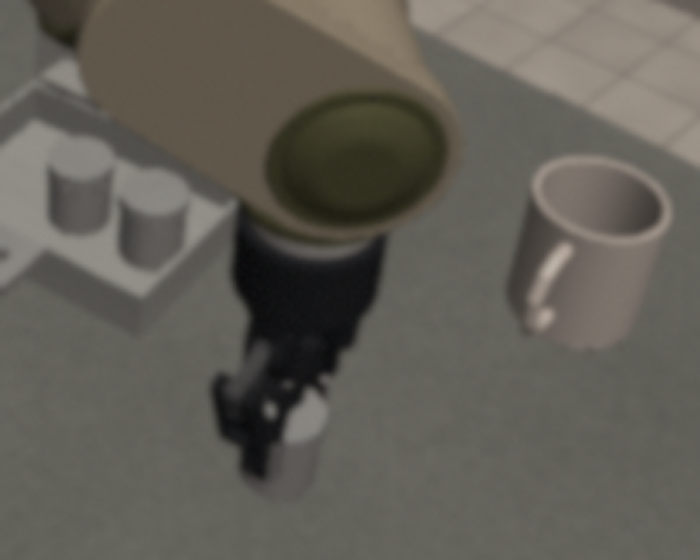

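View pics/wrist4.png

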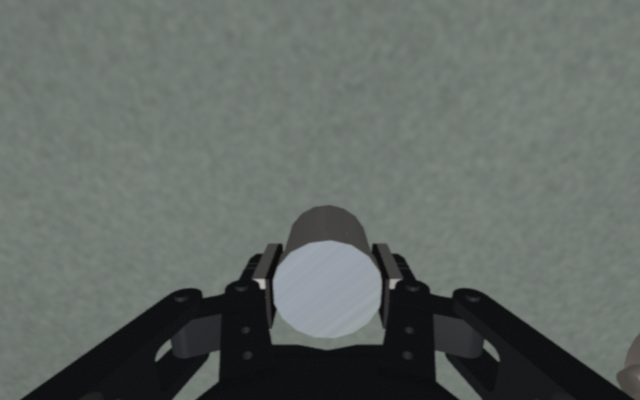

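The tin is held, at a width of 44 mm. Next I lift it and carry it over the gap.

Call:
arm_command:
  commands:
    - [[0, -3, 0], [0, 0, 0], 0]
    - [[0, -4, 0], [0, 0, 0], 0]
    - [[0, -4, 0], [0, 0, 0], 0]
    - [[0, 0, 0], [0, 0, 0], 0]
    - [[1.7, 0, 4.5], [0, 0, 0], 0]
    - [[1.7, 0, 4.5], [0, 0, 0], 0]
    - [[1.7, 0, 4.5], [0, 0, 0], 0]
    - [[1.7, 0, 4.5], [0, 0, 0], 0]
    - [[1.7, 0, 4.5], [0, 0, 0], 0]
    - [[1, 0, 3], [0, 0, 0], 0]
    - [[0, 0, 0], [0, 0, 0], 0]
    - [[0, 0, 0], [0, 0, 0], 0]

```text
clock: 9.07
eef_pos: [0.5336, 0.0027, 0.0988]
ee_rot: [0.705, -0.705, -0.055, 0.06]
ft_force: [0.4, -0.4, -1.3]
gripper_width: 0.0437
```

```bash
python3 - <<'E'
from h import *
plan([.5465,.0125,.06],9.3)
for n in ('side','wrist'): grab(n,n+'5')
a=cv2.imread('pics/side5.png');cv2.imwrite('pics/s5c.png',cv2.resize(a[130:290,270:470],None,fx=3.5,fy=3.5,interpolation=cv2.INTER_CUBIC))
E
```

```text
pos [0.5336 0.0027 0.0988] toolx yaw 9.3 w 0.0437 F [ 0.4 -0.4 -1.3] t 9.07 q6 [-0.22  0.46  1.51 -0.    1.18 -0.38]
shift cm [1.46 3.87 0.76] | 4.21 turn [-0.   0.  -0.4] 0
```

View pics/s5c.png

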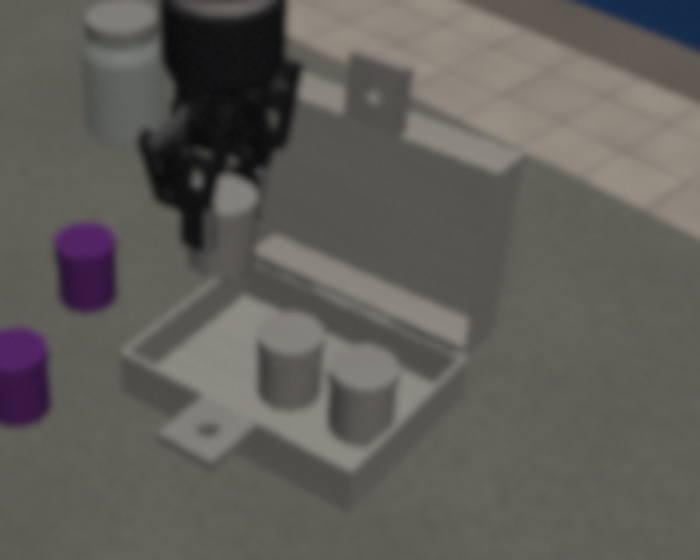

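View pics/wrist5.png

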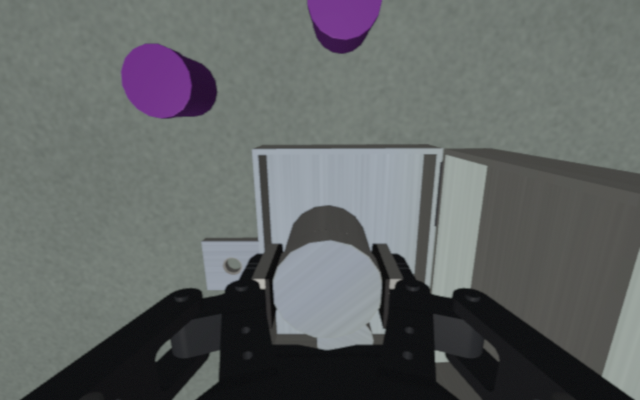

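The side and wrist views show the tin held upright over the case. The far rim corners are at (253,148) and (442,150) in the wrist view, and I'll use them to refine the gap.

```bash
python3 - <<'E'
from h import *
C=cal('wrist')
a=onz(C,253,149,.036);b=onz(C,442,149.5,.036);h=onz(C,232.5,266,.036)
print(a,b,h)
d=b-a;print(np.linalg.norm(d),np.degrees(np.arctan2(d[1],d[0])))
y=np.radians(9.3);cx=np.array([np.cos(y),np.sin(y),0]);cy=np.array([-np.sin(y),np.cos(y),0])
print('gap from rim',(a+b)/2-cy*(.095-.057),'from hole',h+.093*cx+.057*cy)
print('tin now', onz(C,329,297,.1535), ctrl.read_state()['eef_pos'])
E
```

```text
[0.47087854 0.03926477 0.036     ] [0.60761884 0.06129382 0.036     ] [ 0.46337486 -0.05812423  0.036     ]
0.13850338902372197 9.151794603590767
gap from rim [0.54538963 0.01277877 0.036     ] from hole [0.54594102 0.0131557  0.036     ]
tin now [0.53369935 0.00115508 0.1535    ] [0.53364809 0.00227169 0.09914524]
```

Call:
arm_command:
  commands:
    - [[1.4, 0, 0.9], [0, 0, 0], 0]
    - [[0, 0, 0], [0, 0, 0], 0]
    - [[0, 2.5, 0], [0, 0, 0], 0]
    - [[0, 2.5, 0], [0, 0, 0], 0]
    - [[0, 0, 0], [0, 0, 0], 0]
    - [[0, 0, 0], [0, 0, 0], 0]

```text
clock: 9.93
eef_pos: [0.5482, 0.012, 0.049]
ee_rot: [-0.705, 0.705, 0.055, -0.058]
ft_force: [0.3, 0.3, -1.5]
gripper_width: 0.044
```

```bash
python3 - <<'E'
from h import *
plan([.546,.0135,.003],9.3)
E
```

```text
pos [0.5482 0.012  0.049 ] toolx yaw 9.1 w 0.044 F [ 0.3  0.3 -1.5] t 9.93 q6 [-0.19  0.55  1.53 -0.    1.07 -0.35]
shift cm [-0.17  4.6   0.19] | 4.61 turn [ 0.  -0.2 -0.2] 0
```

Call:
arm_command:
  commands:
    - [[-0.2, 2, 0.2], [0, 0, 0], 0]
    - [[-0.2, 2, 0], [0, 0, 0], 0]
    - [[-0.1, 0.4, 0], [0, 0, 0], 0]
    - [[0, 0.1, 0], [0, 0, 0], 0]
    - [[0, 0, 0], [0, 0, 0], 0]

```text
clock: 10.55
eef_pos: [0.5461, 0.0123, 0.0084]
ee_rot: [-0.704, 0.706, 0.058, -0.054]
ft_force: [0.7, 0.8, -1.8]
gripper_width: 0.044
```

```bash
python3 - <<'E'
from h import *
plan([.546,.0135,.002],9.3)
for n in ('side','wrist'): grab(n,n+'6')
a=cv2.imread('pics/side6.png');cv2.imwrite('pics/s6c.png',cv2.resize(a[130:290,270:470],None,fx=3.5,fy=3.5,interpolation=cv2.INTER_CUBIC))
E
```

```text
pos [0.5461 0.0123 0.0084] toolx yaw 9.1 w 0.044 F [ 0.7  0.8 -1.8] t 10.55 q6 [-0.19  0.6   1.58 -0.    0.96 -0.35]
shift cm [0.01 0.64 0.12] | 0.65 turn [ 0.2 -0.2  0.3] 0
```

View pics/s6c.png

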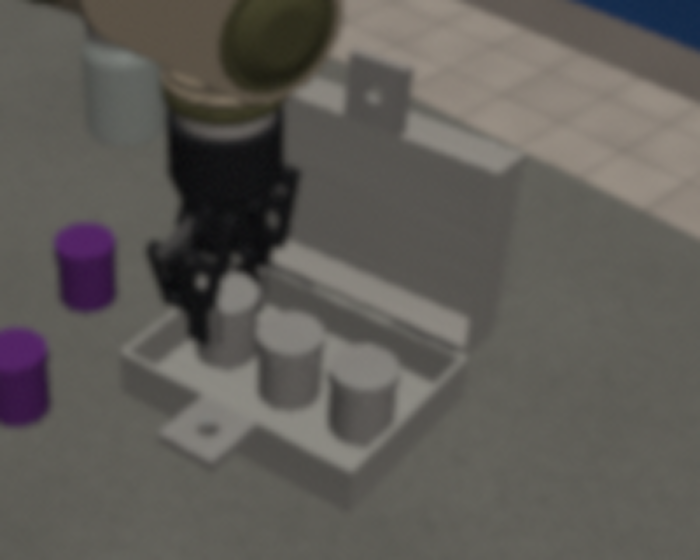

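View pics/wrist6.png

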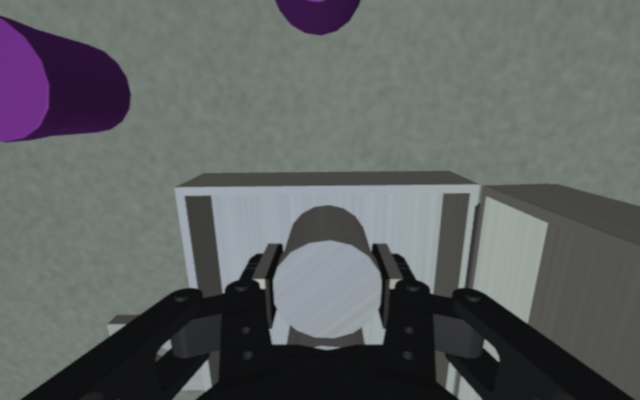

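Call:
arm_command:
  commands:
    - [[0, 0.4, 0.1], [0, 0, 0], 0]
    - [[0, 0.2, 0], [0, 0, 0], 0]
    - [[0, 0.2, 0], [0, 0, 0], 0]
    - [[0, 0, 0], [0, 0, 0], 0]

```text
clock: 11.15
eef_pos: [0.5464, 0.0135, 0.0015]
ee_rot: [-0.703, 0.706, 0.059, -0.054]
ft_force: [-0.6, -0.4, -2.4]
gripper_width: 0.0439
```

Call:
arm_command:
  commands:
    - [[0, 0.15, 0], [0, 0, 0], 0]
    - [[0, 0, 0], [0, 0, 0], 0]

```text
clock: 11.4
eef_pos: [0.5467, 0.0136, 0.0015]
ee_rot: [-0.703, 0.706, 0.059, -0.053]
ft_force: [0.2, -0.0, -1.6]
gripper_width: 0.0436
```

Call:
arm_command:
  commands:
    - [[0, 0.15, 0], [0, 0, 0], 0]
    - [[0, 0, 0], [0, 0, 0], 0]

```text
clock: 11.65
eef_pos: [0.5469, 0.0137, 0.0015]
ee_rot: [-0.703, 0.706, 0.06, -0.053]
ft_force: [-0.7, -0.5, -0.7]
gripper_width: 0.0438
```

The height holds at 0.0015 and the hanging load is dropping, so the tin is on the floor. I'll let go and rise.

Call:
arm_command:
  commands:
    - [[0, 0, 0], [0, 0, 0], 0.7]
    - [[0, 0, 0], [0, 0, 0], 0.7]
    - [[0, 0, 0], [0, 0, 0], 0.8]
    - [[0, 0, 0], [0, 0, 0], 0.8]
    - [[0, -1.5, 0], [0, 0, 0], 0.8]
    - [[0, -3, 0], [0, 0, 0], 0.8]
    - [[0, -5, 0], [0, 0, 0], 0.8]
    - [[0, -5, 0], [0, 0, 0], 0.8]
    - [[0, 0, 0], [0, 0, 0], 0.8]
    - [[0, 0, 0], [0, 0, 0], 0.8]

```text
clock: 12.9
eef_pos: [0.5455, 0.0142, 0.1544]
ee_rot: [-0.703, 0.707, 0.061, -0.052]
ft_force: [0.2, 0.5, -0.2]
gripper_width: 0.0683
```

```bash
python3 - <<'E'
from h import *
plan([.546,.0135,.15],9.3)
for n in ('side','wrist'): grab(n,n+'7')
a=cv2.imread('pics/side7.png');cv2.imwrite('pics/s7c.png',cv2.resize(a[130:290,270:470],None,fx=3.5,fy=3.5,interpolation=cv2.INTER_CUBIC))
C=cal('wrist')
E
```

```text
pos [0.5455 0.0142 0.1544] toolx yaw 9.1 w 0.0683 F [ 0.2  0.5 -0.2] t 12.9 q6 [-0.19  0.41  1.41 -0.    1.31 -0.35]
shift cm [ 0.03  0.44 -0.08] | 0.45 turn [ 0.3 -0.2  0.7] 0
```

View pics/s7c.png

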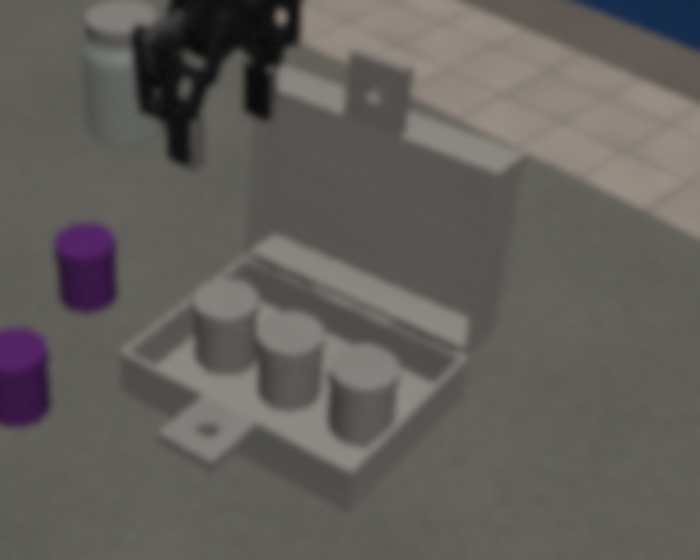

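View pics/wrist7.png

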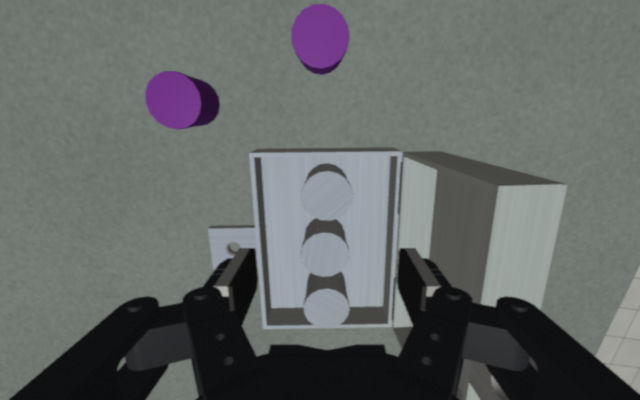

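The side and wrist views show the loose tin upright in the row, with caps at (327,193), (325,255) and (327,307) in the wrist view. The lid is still open. Next I rise, turn the jaws along the case's y and shut the fingers.

Call:
arm_command:
  commands:
    - [[0, -3.5, 0], [0, 0, 0], 0]
    - [[0, -3.5, 0], [0, 0, 0], 0]
    - [[0, -3, 0], [0, -10, 0], 0]
    - [[0, 0, 0], [0, -10, 0], 0]
    - [[0, 0, 0], [0, -10, 0], 0]
    - [[0, 0, 0], [0, -10, 0], 0]
    - [[0, 0, 0], [0, -10, 0], 0]
    - [[0, 0, 0], [0, -10, 0], 0]
    - [[0, 0, 0], [0, -10, 0], 0]
    - [[0, 0, 0], [0, -10, 0], 0]
    - [[0, 0, 0], [0, -10, 0], 0]
    - [[0, 0, 0], [0, 0, 0], 0]

```text
clock: 14.5
eef_pos: [0.5412, 0.0149, 0.2421]
ee_rot: [0.451, -0.44, -0.546, 0.553]
ft_force: [-0.8, -0.9, -0.5]
gripper_width: 0.0
```

```bash
cat >> h.py <<'E'
YAW=9.3; CEN=np.array([.5548,-.0432,0])
def cw(p):
    a=np.radians(YAW); c,s=np.cos(a),np.sin(a)
    return CEN+np.array([c*p[0]-s*p[1],s*p[0]+c*p[1],p[2]])
E
python3 - <<'E'
from h import *
plan(cw([.118,0,.24]),99.3,flip=0)
p=None
for th in (1.63,1.4,1.2,1.0,.8,.6,.4,.2,0):
    r=.158+.014*(1-th/1.6)
    P=np.array([.070-r*np.cos(th)+.008*np.sin(th)+.011,0,.038+r*np.sin(th)+.008*np.cos(th)-.021])
    print(th,P.round(3),cw(P).round(3), None if p is None else ((P-p)*100).round(2)); p=P
E
```

```text
pos [0.5412 0.0149 0.2421] toolx yaw 102.0 w 0.0 F [-0.8 -0.9 -0.5] t 14.5 q6 [-0.19  0.35  1.24 -0.    1.56 -1.97]
shift cm [ -6.51  -0.04 -11.92] | 13.58 turn [-1.   2.7  0.3] 0
1.63 [0.098 0.    0.174] [ 0.652 -0.027  0.174] None
1.4 [0.062 0.    0.176] [ 0.616 -0.033  0.176] [-3.66  0.    0.18]
1.2 [0.03 0.   0.17] [ 0.584 -0.038  0.17 ] [-3.18  0.   -0.54]
1.0 [-0.     0.     0.159] [ 0.554 -0.043  0.159] [-3.04  0.   -1.17]
0.8 [-0.028  0.     0.141] [ 0.527 -0.048  0.141] [-2.77  0.   -1.78]
0.6 [-0.052  0.     0.118] [ 0.503 -0.052  0.118] [-2.39  0.   -2.32]
0.4 [-0.071  0.     0.09 ] [ 0.485 -0.055  0.09 ] [-1.9   0.   -2.78]
0.2 [-0.084  0.     0.059] [ 0.472 -0.057  0.059] [-1.32  0.   -3.13]
0 [-0.091  0.     0.025] [ 0.465 -0.058  0.025] [-0.67  0.   -3.37]
```

Call:
arm_command:
  commands:
    - [[0, 0, 0], [-1, 2.7, 0], 0]
    - [[-2.2, 0, -4], [0, 0, 0], 0]
    - [[-2.2, 0, -4], [0, 0, 0], 0]
    - [[-2.1, 0, -4.2], [0, 0, 0], 0]
    - [[0, 0, 0], [0, 0, 0], 0]
    - [[0, 0, 0], [0, 0, 0], 0]

```text
clock: 15.25
eef_pos: [0.6735, -0.0317, 0.2358]
ee_rot: [0.469, -0.46, -0.532, 0.533]
ft_force: [0.4, 0.3, 1.2]
gripper_width: 0.0001
```

```bash
python3 - <<'E'
from h import *
plan(cw([.118,0,.18]),99.3,flip=0)
for n in ('side','wrist'): grab(n,n+'8')
a=cv2.imread('pics/side8.png');cv2.imwrite('pics/s8c.png',cv2.resize(a[100:260,300:500],None,fx=3.5,fy=3.5,interpolation=cv2.INTER_CUBIC))
E
```

```text
pos [ 0.6735 -0.0317  0.2358] toolx yaw 97.8 w 0.0001 F [0.4 0.3 1.2] t 15.25 q6 [-0.22  0.61  0.83  0.    1.72 -1.93]
shift cm [0.73 5.59 0.06] | 5.63 turn [-0.6 -1.5  0.5] 0
```

View pics/s8c.png

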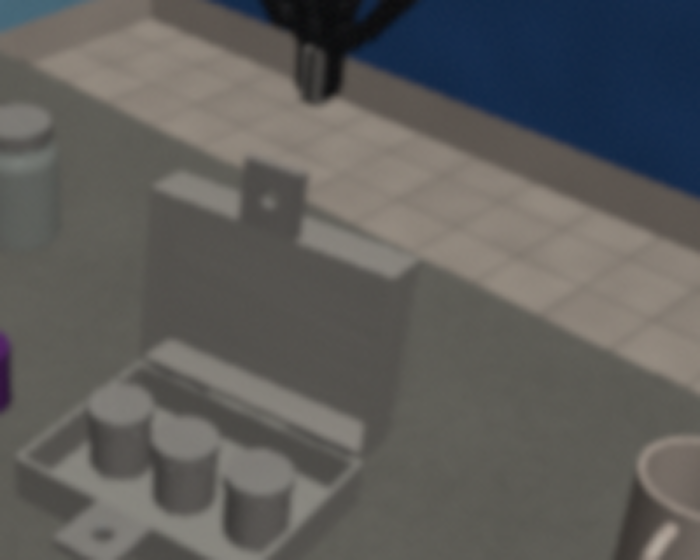

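View pics/wrist8.png

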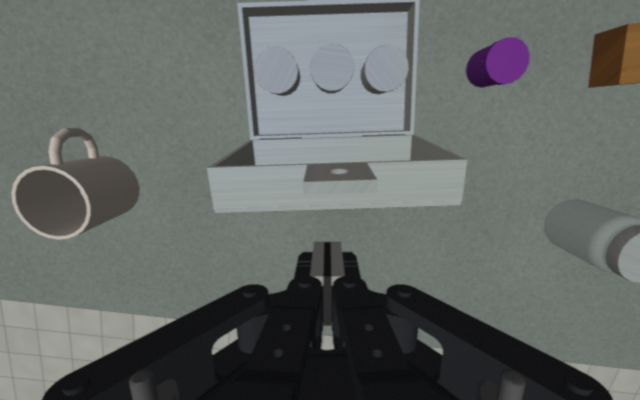

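The wrist view shows the shut fingers at (327,245), behind the lid's front wall (top face ending at row 210) and in line with the lug at (340,178). I'll lower them behind the lug.

Call:
arm_command:
  commands:
    - [[0.7, 3, 0], [0, -1.5, 0], 0]
    - [[0, 2.8, 0], [0, 0, 0], 0]
    - [[0, 0, 0], [0, 0, 0], 0]
    - [[0, 0, 0], [0, 0, 0], 0]

```text
clock: 15.85
eef_pos: [0.67, -0.0228, 0.1814]
ee_rot: [-0.461, 0.455, 0.539, -0.539]
ft_force: [-0.6, 0.3, -0.2]
gripper_width: -0.0002
```

```bash
python3 - <<'E'
from h import *
plan(cw([.098,0,.176]),99.3,flip=0)
for n in ('side','scene'): grab(n,n+'9')
a=cv2.imread('pics/side9.png')[100:260,300:460];b=cv2.imread('pics/scene9.png')[100:260,190:350]
cv2.imwrite('pics/s9c.png',cv2.resize(np.hstack([a,b]),None,fx=2.5,fy=2.5,interpolation=cv2.INTER_CUBIC))
E
```

```text
pos [ 0.67   -0.0228  0.1814] toolx yaw 99.3 w -0.0002 F [-0.6  0.3 -0.2] t 15.85 q6 [-0.21  0.62  0.96  0.01  1.57 -1.95]
shift cm [-0.15  0.55  1.89] | 1.98 turn [-0.3  0.   0.4] 0
```

View pics/s9c.png

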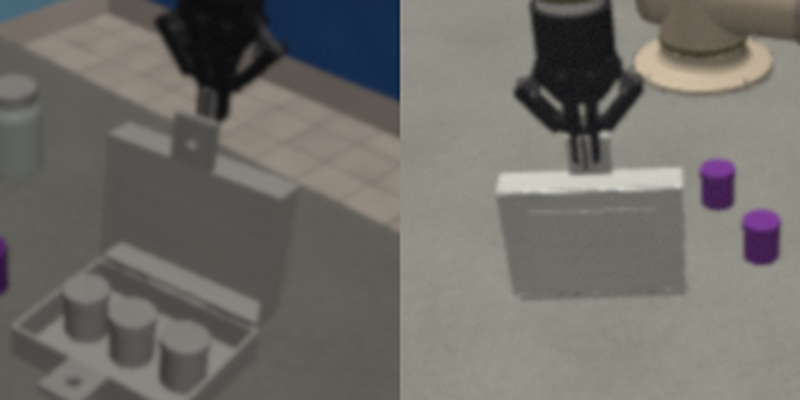

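The fingers are right behind the lug, so I start to swing the lid.

Call:
arm_command:
  commands:
    - [[0, 0.4, 1.5], [0, 0, 0], 0]
    - [[0, 0, 1.8], [0, 0, 0], 0]
    - [[0, 0, 1.8], [0, 0, 0], 0]
    - [[0, 0.2, 1.7], [0, 0, 0], 0]
    - [[0, 0.3, 1.7], [0, 0, 0], 0]
    - [[0, 0.5, 1.7], [0, 0, 0], 0]
    - [[0, 0.6, 1.6], [0, 0, 0], 0]
    - [[0, 0, 0], [0, 0, 0], 0]

```text
clock: 16.95
eef_pos: [0.558, -0.0427, 0.1688]
ee_rot: [-0.453, 0.463, 0.545, -0.533]
ft_force: [-0.3, 0.1, 0.3]
gripper_width: 0.0
```

```bash
python3 - <<'E'
from h import *
plan(cw([0,0,.159]),99.3,flip=0)
p=ctrl.read_state()['eef_pos']-CEN;a=np.radians(YAW);print('case xy',p[0]*np.cos(a)+p[1]*np.sin(a),-p[0]*np.sin(a)+p[1]*np.cos(a))
for n in ('side','scene'): grab(n,n+'10')
a=cv2.imread('pics/side10.png')[100:260,300:460];b=cv2.imread('pics/scene10.png')[100:260,190:350]
cv2.imwrite('pics/s10c.png',cv2.resize(np.hstack([a,b]),None,fx=2.5,fy=2.5,interpolation=cv2.INTER_CUBIC))
E
```

```text
pos [ 0.558  -0.0427  0.1688] toolx yaw 99.3 w 0.0 F [-0.3  0.1  0.3] t 16.95 q6 [-0.29  0.42  1.36  0.01  1.35 -2.03]
shift cm [0.   0.98 0.35] | 1.04 turn [ 1.2 -0.   0. ] 0
case xy 0.0032611785246202366 -6.976970831442373e-06
```

View pics/s10c.png

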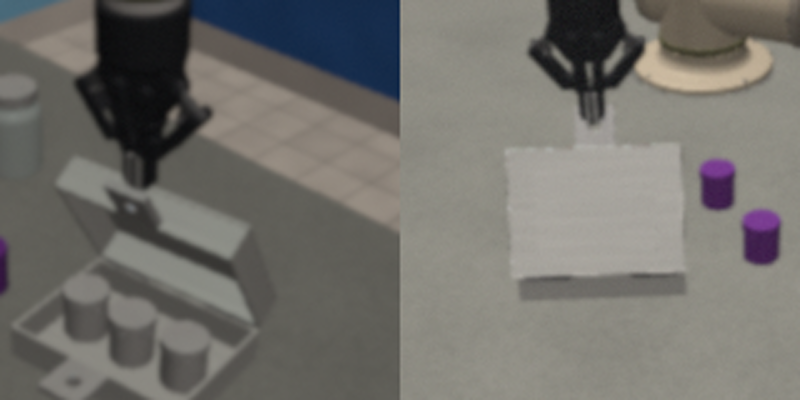

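The lid has swung to about 1 rad and the fingers are on the lug. I'll continue down the arc.

Call:
arm_command:
  commands:
    - [[0, 0.9, 1.5], [0.6, 0, 0], 0]
    - [[0, 1.2, 1.6], [0.6, 0, 0], 0]
    - [[0, 1.2, 1.5], [0, 0, 0], 0]
    - [[0, 1.3, 1.3], [0, 0, 0], 0]
    - [[0, 1.3, 1.2], [0, 0, 0], 0]
    - [[0, 1.5, 1.1], [0, 0, 0], 0]
    - [[0, 1.5, 1.0], [0, 0, 0], 0]
    - [[0, 0, 0], [0, 0, 0], 0]

```text
clock: 18.05
eef_pos: [0.4774, -0.0587, 0.0822]
ee_rot: [-0.452, 0.463, 0.543, -0.536]
ft_force: [0.7, 1.5, -0.0]
gripper_width: 0.0002
```

```bash
cat >> h.py <<'E'
def cst():
    p=ctrl.read_state()['eef_pos']-CEN;a=np.radians(YAW);print('case',(p[0]*np.cos(a)+p[1]*np.sin(a)).round(4),(-p[0]*np.sin(a)+p[1]*np.cos(a)).round(4),p[2].round(4))
def two(k,sx=300,sy=100,kx=190,ky=100):
    for n in ('side','scene'): grab(n,n+k)
    a=cv2.imread('pics/side%s.png'%k)[sy:sy+160,sx:sx+160];b=cv2.imread('pics/scene%s.png'%k)[ky:ky+160,kx:kx+160]
    cv2.imwrite('pics/two%s.png'%k,cv2.resize(np.hstack([a,b]),None,fx=2.5,fy=2.5,interpolation=cv2.INTER_CUBIC))
E
python3 - <<'E'
from h import *
plan(cw([-.071,0,.09]),99.3,flip=0);cst();two('11')
E
```

```text
pos [ 0.4774 -0.0587  0.0822] toolx yaw 99.4 w 0.0002 F [ 0.7  1.5 -0. ] t 18.05 q6 [-0.37  0.4   1.69  0.    1.03 -2.11]
shift cm [ 0.27 -0.77 -0.8 ] | 1.14 turn [ 1.1  0.1 -0.4] 0
case -0.0789 -0.0028 0.0822
```

View pics/two11.png

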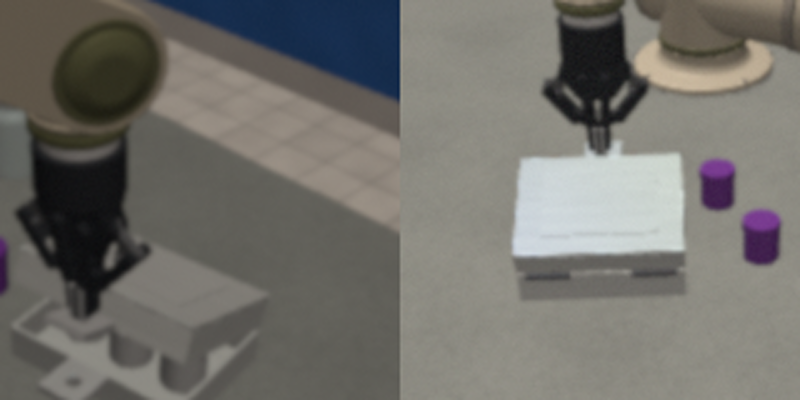

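Call:
arm_command:
  commands:
    - [[0.2, 1.5, 0.3], [1, 0, 0], 0]
    - [[0, 1.6, 0.4], [0, 0, 0], 0]
    - [[0, 1.0, 0.3], [0, 0, 0], 0]
    - [[0, 0.6, 0.1], [0, 0, 0], 0]
    - [[0, 0.3, 0], [0, 0, 0], 0]
    - [[0, 0, 0], [0, 0, 0], 0]

```text
clock: 18.9
eef_pos: [0.4692, -0.0592, 0.0312]
ee_rot: [0.454, -0.461, -0.538, 0.541]
ft_force: [-0.5, 0.1, -0.5]
gripper_width: 0.0001
```

```bash
python3 - <<'E'
from h import *
plan(cw([-.091,0,.025]),99.3,flip=0);cst();two('12')
E
```

```text
pos [ 0.4692 -0.0592  0.0312] toolx yaw 99.4 w 0.0001 F [-0.5  0.1 -0.5] t 18.9 q6 [-0.37  0.47  1.76 -0.01  0.9  -2.1 ]
shift cm [0.2  0.62 0.39] | 0.76 turn [ 0.2  0.1 -0.5] 0
case -0.0871 -0.0019 0.0312
```

View pics/two12.png

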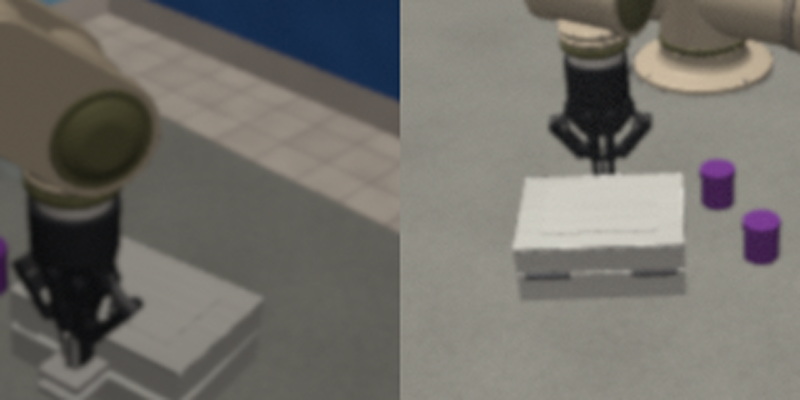

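Call:
arm_command:
  commands:
    - [[0.1, 0.3, 0.3], [0, 0, 0], 0]
    - [[0, 0.3, 0], [0, 0, 0], 0]
    - [[0, 0.3, 0], [0, 0, 0], 0]

```text
clock: 19.38
eef_pos: [0.4664, -0.059, 0.0228]
ee_rot: [0.453, -0.461, -0.538, 0.54]
ft_force: [-8.0, 1.1, 34.6]
gripper_width: 0.0002
```

Call:
arm_command:
  commands:
    - [[0, 0.3, 0], [0, 0, 0], 0]
    - [[0, 0.3, 0], [0, 0, 0], 0]

```text
clock: 19.62
eef_pos: [0.4666, -0.0591, 0.0225]
ee_rot: [0.452, -0.462, -0.539, 0.54]
ft_force: [-15.5, 4.8, 52.8]
gripper_width: 0.0001
```

Call:
arm_command:
  commands:
    - [[0, 0.4, 0], [0, 0, 0], 0]
    - [[0, 0.4, 0], [0, 0, 0], 0]

```text
clock: 19.88
eef_pos: [0.4668, -0.0592, 0.0224]
ee_rot: [0.449, -0.464, -0.539, 0.54]
ft_force: [-18.0, 4.7, 61.7]
gripper_width: -0.0003
```

The wrist force rose to about 60 N with no more travel, so the lid is fully shut. I'll lift and go to the pin.

Call:
arm_command:
  commands:
    - [[0, -2, 0], [0, 0, 0], 0]
    - [[0, -4, 0], [0, 0, 0], 0.5]
    - [[0, -6, 0], [0, 0, 0], 1]
    - [[5.5, 0, -1.2], [0, 0, 0], 1]
    - [[5.5, 0, -1.2], [0, 0, 0], 1]
    - [[5.5, 0, -1.2], [0, 0, 0], 1]
    - [[5.5, 0, -1.2], [0, 0, 0], 1]
    - [[5.5, 0, -1.2], [0, 0, 0], 1]
    - [[5.5, 0, -1.2], [0, 0, 0], 1]
    - [[2, 0, 0], [0, 0, 0], 1]
    - [[0, 0, 0], [0, 0, 0], 1]
    - [[0, 0, 0], [0, 0, 0], 1]

```text
clock: 21.38
eef_pos: [0.4789, 0.31, 0.1398]
ee_rot: [0.449, -0.466, -0.539, 0.539]
ft_force: [0.1, -0.8, 0.6]
gripper_width: 0.0855
```

```bash
python3 - <<'E'
from h import *
plan([.49,.297,.12],99.3,flip=0)
grab('wrist','w13');two('13')
E
```

```text
pos [0.4789 0.31   0.1398] toolx yaw 99.4 w 0.0855 F [ 0.1 -0.8  0.6] t 21.38 q6 [ 0.38  0.47  1.36 -0.02  1.3  -1.35]
shift cm [-1.42  2.02 -0.86] | 2.61 turn [ 0.8  0.1 -1.1] 0
```

View pics/w13.png

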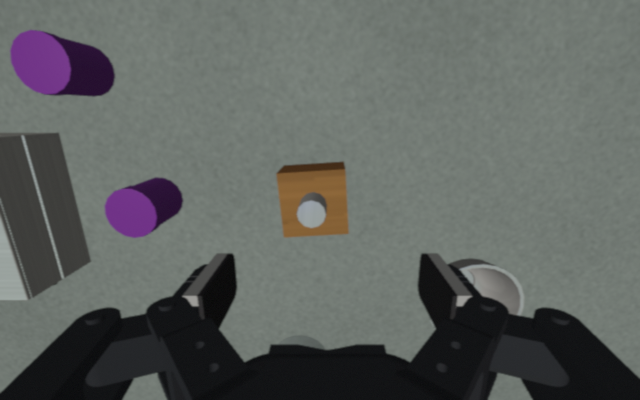

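View pics/two13.png

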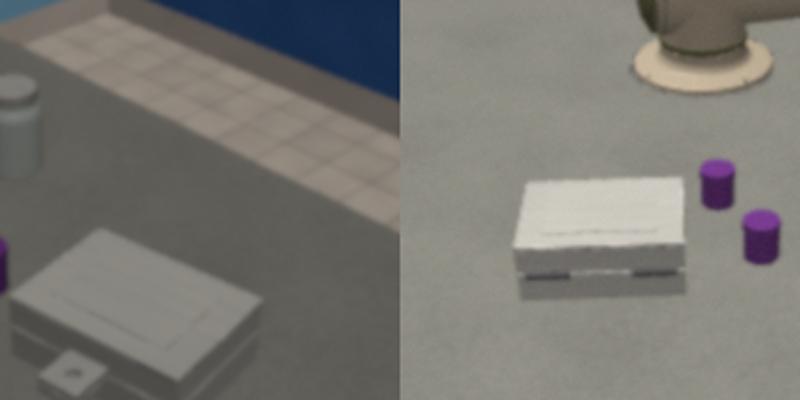

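The lid is shut in both views. The wrist view shows the pin's head at (312,213) on the wooden rest. I'll measure it.

```bash
python3 - <<'E'
from h import *
import time
C,im=grab('wrist','w14')
hsv=cv2.cvtColor(im,cv2.COLOR_RGB2HSV)
roi=(slice(150,250),slice(265,365))
g=cv2.cvtColor(im,cv2.COLOR_RGB2GRAY)[roi]
m=((g>135)&(hsv[roi][...,1]<70)).astype(np.uint8)
n,l,st,ce=cv2.connectedComponentsWithStats(m)
for i in range(1,n):
    if st[i][4]>100:
        c=ce[i]+[265,150];print(st[i],c,onz(C,*c,.07))
plan([.49,.297,.12],99.3,flip=0)
S=cal('side'); print(onz(S,249.2,173.3,.07))
K=cal('scene');print(onz(K,365+141/6,160+119/6,.07))
E
```

```text
[ 33  50  28  27 579] [311.15198618 213.45423143] [0.48686678 0.29727191 0.07      ]
pos [0.4792 0.3097 0.1402] toolx yaw 99.3 w 0.0852 F [-0.5 -0.3 -0.1] t 21.57 q6 [ 0.38  0.47  1.36 -0.02  1.3  -1.35]
shift cm [-1.39  2.05 -0.83] | 2.62 turn [ 0.9  0.  -1.1] 0
[0.48892908 0.29429822 0.07      ]
[0.48817689 0.30022813 0.07      ]
```

Call:
arm_command:
  commands:
    - [[-1.3, 0, -0.7], [0.9, 0, -1.1], 1]
    - [[0, 2, 0], [0, 0, 0], 1]
    - [[0, 3, 0], [0, 0, 0], 1]
    - [[0, 0, 0], [0, 0, 0], 1]
    - [[0, 0, 0], [0, 0, 0], 1]

```text
clock: 22.2
eef_pos: [0.4904, 0.2952, 0.0918]
ee_rot: [-0.459, 0.459, 0.539, -0.537]
ft_force: [-0.3, 1.2, 1.4]
gripper_width: 0.0855
```

```bash
python3 - <<'E'
from h import *
plan([.488,.297,.025],99.3,flip=0)
C,im=grab('wrist','w15')
print(proj(C,[.488,.297,.07]))
E
```

```text
pos [0.4904 0.2952 0.0918] toolx yaw 99.1 w 0.0855 F [-0.3  1.2  1.4] t 22.2 q6 [ 0.33  0.53  1.41  0.    1.2  -1.4 ]
shift cm [0.2  6.68 0.22] | 6.68 turn [ 0.1 -0.2  0.1] 0
[329.4924493  226.70782276]
```

View pics/w15.png

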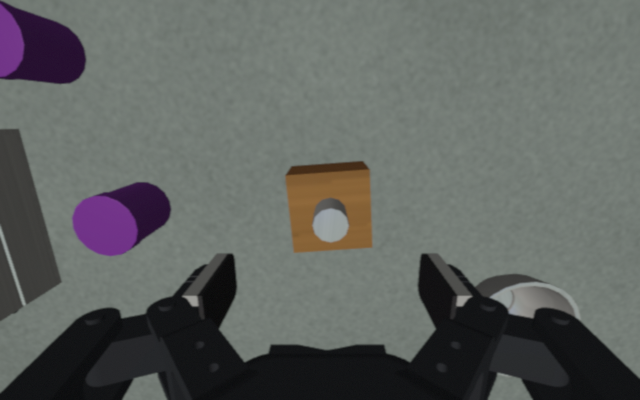

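Call:
arm_command:
  commands:
    - [[0.1, 2.5, 0.1], [0, 0, 0], 1]
    - [[0.1, 2.2, 0.1], [0, 0, 0], 1]
    - [[0, 1.2, 0], [0, 0, 0], 1]
    - [[0, 0, 0], [0, 0, 0], 1]
    - [[0, 0, 0], [0, 0, 0], 1]

```text
clock: 22.88
eef_pos: [0.4912, 0.298, 0.0367]
ee_rot: [-0.457, 0.461, 0.542, -0.534]
ft_force: [0.5, -0.4, -0.3]
gripper_width: 0.0855
```

```bash
python3 - <<'E'
from h import *
plan([.488,.297,.025],99.3,flip=0)
C,im=grab('wrist','w16')
print(proj(C,[.488,.297,.07]))
E
```

```text
pos [0.4912 0.298  0.0367] toolx yaw 99.1 w 0.0855 F [ 0.5 -0.4 -0.3] t 22.88 q6 [ 0.34  0.59  1.48  0.    1.06 -1.39]
shift cm [-0.06  1.16  0.35] | 1.22 turn [ 0.7 -0.2  0.2] 0
[325.14766793 265.88855005]
```

View pics/w16.png

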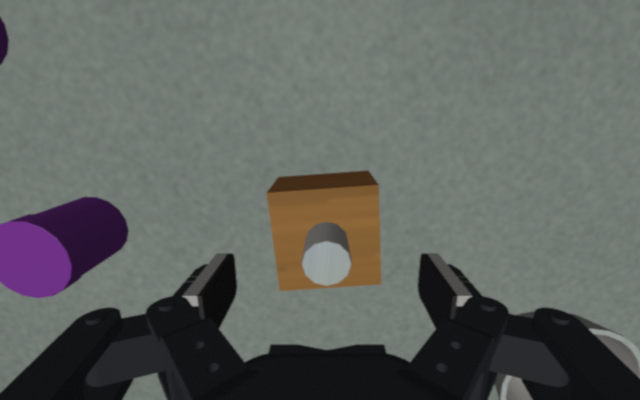

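Call:
arm_command:
  commands:
    - [[0, 1.1, 0.4], [0.7, 0, 0.2], 1]
    - [[0, 0.1, 0], [0, 0, 0], 1]
    - [[0, 0, 0], [0, 0, 0], 0.6]
    - [[0, 0, 0], [0, 0, 0], 0.4]
    - [[0, 0, 0], [0, 0, 0], 0]
    - [[0, 0, 0], [0, 0, 0], 0]
    - [[0, 0, 0], [0, 0, 0], 0]
    - [[0, 0, 0], [0, 0, 0], 0]
  newtons: 40

```text
clock: 23.92
eef_pos: [0.4876, 0.2976, 0.025]
ee_rot: [-0.459, 0.459, 0.538, -0.538]
ft_force: [0.1, -0.2, 0.6]
gripper_width: 0.0224
```

```bash
python3 - <<'E'
from h import *
plan([.488,.297,.12],99.3,flip=0)
C,im=grab('wrist','w17');two('17',sx=170,sy=100,kx=310)
E
```

```text
pos [0.4876 0.2976 0.025 ] toolx yaw 99.1 w 0.0224 F [ 0.1 -0.2  0.6] t 23.93 q6 [ 0.34  0.61  1.49  0.    1.04 -1.39]
shift cm [-0.06 -9.5  -0.04] | 9.5 turn [ 0.1 -0.2  0. ] 0
```

View pics/w17.png

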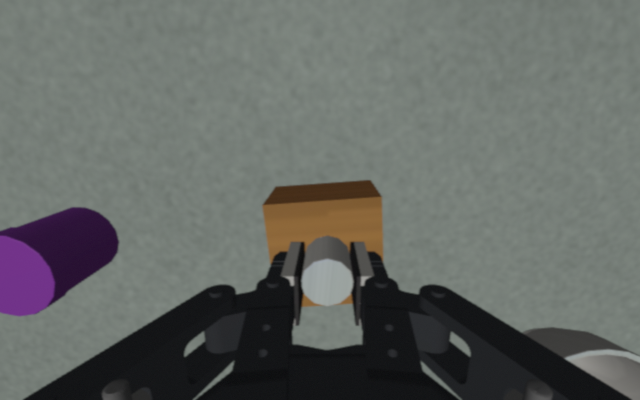

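View pics/two17.png

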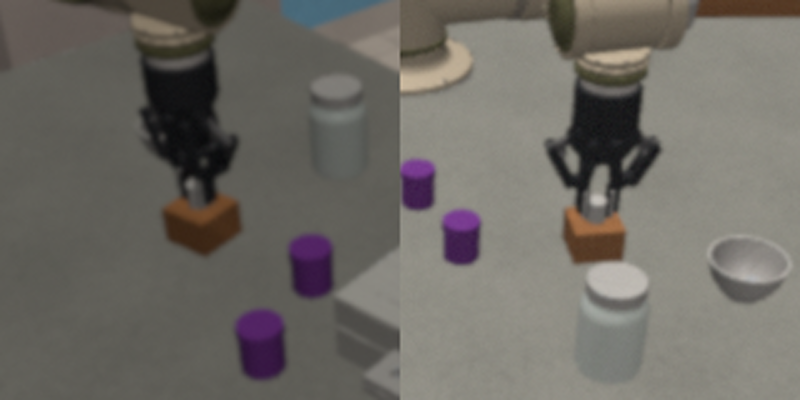

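The pin's head is gripped, at (327,280) in the wrist view. I'll lift it straight up, then carry it towards the lugs.

Call:
arm_command:
  commands:
    - [[0, -2, 0], [0, 0, 0], 0]
    - [[0, -3, 0], [0, 0, 0], 0]
    - [[0, -4, 0], [0, 0, 0], 0]
    - [[0, -2, 0], [0, 0, 0], 0]
    - [[0, 0, 0], [0, 0, 0], 0]
    - [[-4.5, 0, 1], [0, 0, 0], 0]
    - [[-4.5, 0, 1], [0, 0, 0], 0]
    - [[-4.5, 0, 1], [0, 0, 0], 0]
    - [[-4.5, 0, 1], [0, 0, 0], 0]
    - [[-4.5, 0, 1], [0, 0, 0], 0]
    - [[-4.5, 0, 1], [0, 0, 0], 0]
    - [[0, 0, 0], [0, 0, 0], 0]

```text
clock: 25.58
eef_pos: [0.4663, 0.0132, 0.1289]
ee_rot: [0.462, -0.455, -0.535, 0.541]
ft_force: [-0.5, 1.1, -0.2]
gripper_width: 0.0221
```

```bash
python3 - <<'E'
from h import *
S=cal('side');a=cv2.imread('pics/side13.png')
cv2.imwrite('pics/s13c.png',cv2.resize(a[225:275,305:355],None,fx=12,fy=12,interpolation=cv2.INTER_CUBIC))
plan([.463,-.058,.13],99.3,flip=0);grab('wrist','w18')
E
```

```text
pos [0.4663 0.0132 0.1289] toolx yaw 99.1 w 0.0221 F [-0.5  1.1 -0.2] t 25.57 q6 [-0.22  0.32  1.64 -0.    1.19 -1.95]
shift cm [-6.98 -0.1   1.46] | 7.13 turn [-0.8 -0.2  0.1] 0
```

View pics/s13c.png

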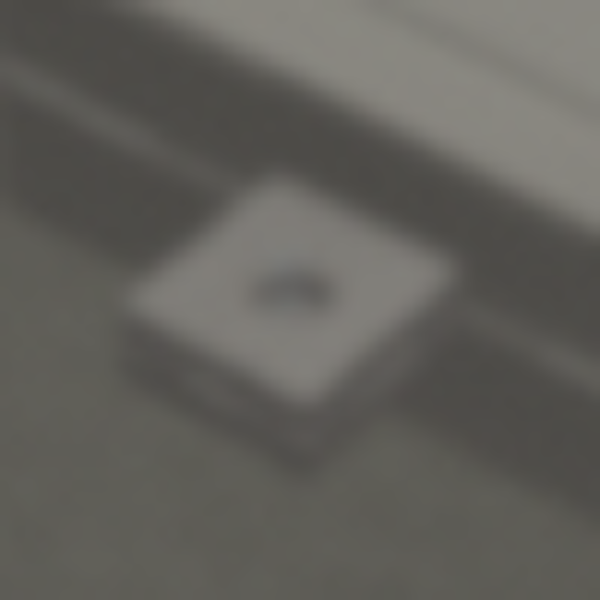

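View pics/w18.png

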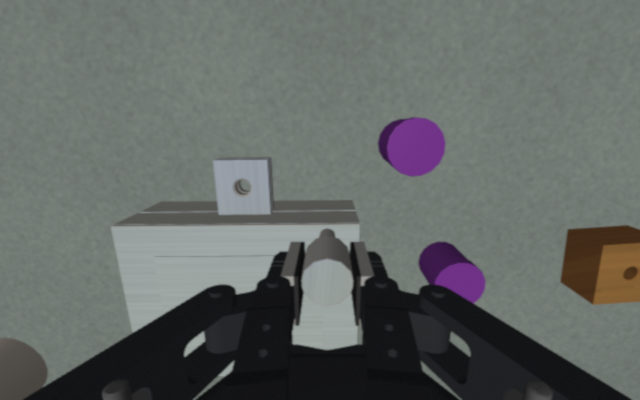

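The wrist view shows the pin held, with its tip at about (327,233), the lid lug's hole at (242,186), and the lid closed. I'll measure the hole and the tip relative to the TCP.

```bash
python3 - <<'E'
from h import *
s=ctrl.read_state();C,im=grab('wrist','w19');p=s['eef_pos']
S=cal('side'); print('side hole',onz(S,305+293/12,225+291/12,.046))
a=cv2.imread('pics/w19.png')
g=cv2.cvtColor(a,cv2.COLOR_BGR2GRAY)
r=g[160:212,218:270]; m=(r<130).astype(np.uint8)
n,l,st,ce=cv2.connectedComponentsWithStats(m)
for i in range(1,n):
    if 20<st[i][4]<600: print(st[i],ce[i]+[218,160])
L=cv2.resize(a[155:220,210:280],None,fx=6,fy=6,interpolation=cv2.INTER_CUBIC);Rr=cv2.resize(a[220:285,295:365],None,fx=6,fy=6,interpolation=cv2.INTER_CUBIC)
cv2.imwrite('pics/w19c.png',np.hstack([L,Rr])[:, :800])
print(p,'pred tip px if under tcp',proj(C,[p[0],p[1],p[2]-.015]),'hole',onz(C,242.5,186,.046))
E
```

```text
side hole [ 0.46349753 -0.06030239  0.046     ]
[ 47   0   5  52 156] [267.87179487 181.35897436]
[ 14  19  17  16 220] [239.75       186.63636364]
[0.4662308  0.01449948 0.1288713 ] pred tip px if under tcp [326.1262292  234.01976538] hole [ 0.46118264 -0.0561001   0.046     ]
```

View pics/w19c.png

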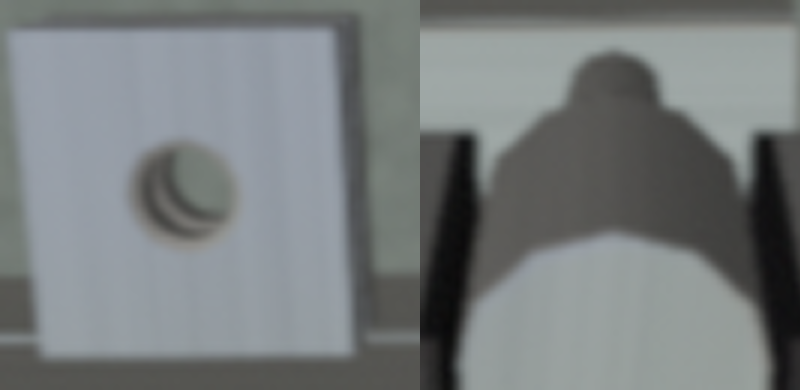

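```bash
python3 - <<'E'
from h import *
C=cal('wrist');print('hole',onz(C,240.3,187.3,.046))
plan([.463,-.058,.10],99.3,flip=0)
E
```

```text
hole [ 0.46289153 -0.05688026  0.046     ]
pos [0.4664 0.0155 0.1291] toolx yaw 99.3 w 0.0224 F [-0.1  0.4  0.2] t 25.68 q6 [-0.22  0.32  1.64 -0.    1.19 -1.95]
shift cm [-7.2   2.91  1.48] | 7.91 turn [-0.7  0.   0.1] 0
```

Call:
arm_command:
  commands:
    - [[-3.6, 0, 0.7], [-0.7, 0, 0], 0]
    - [[-3.5, 0, 0.7], [0, 0, 0], 0]
    - [[0, 1.5, 0], [0, 0, 0], 0]
    - [[0, 1.5, 0], [0, 0, 0], 0]
    - [[0, 0, 0], [0, 0, 0], 0]
    - [[0, 0, 0], [0, 0, 0], 0]
    - [[0, 0, 0], [0, 0, 0], 0]

```text
clock: 26.55
eef_pos: [0.4645, -0.0515, 0.0969]
ee_rot: [-0.456, 0.453, 0.542, -0.541]
ft_force: [0.1, -0.4, 0.1]
gripper_width: 0.0227
```

```bash
python3 - <<'E'
from h import *
plan([.463,-.058,.075],99.3,flip=0)
grab('wrist','w20')
plan([.463,-.058,.075],99.3,flip=0)
E
```

```text
pos [ 0.4645 -0.0515  0.0969] toolx yaw 99.9 w 0.0227 F [ 0.1 -0.4  0.1] t 26.55 q6 [-0.37  0.36  1.69  0.    1.09 -2.11]
shift cm [-0.62  2.19  0.26] | 2.29 turn [-0.1  0.6  0.3] 0
pos [ 0.4646 -0.0516  0.0969] toolx yaw 99.9 w 0.0221 F [-0.8  0.2 -1. ] t 26.6 q6 [-0.37  0.36  1.69  0.    1.09 -2.11]
shift cm [-0.61  2.19  0.26] | 2.29 turn [-0.1  0.6  0.2] 0
```

View pics/w20.png

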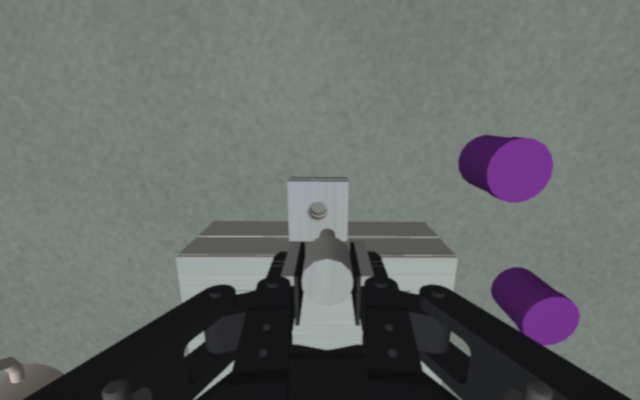

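```bash
python3 - <<'E'
from h import *
C=cal('wrist');a=cv2.imread('pics/w20.png')
cv2.imwrite('pics/w20c.png',cv2.resize(a[170:260,285:375],None,fx=6.5,fy=6.5,interpolation=cv2.INTER_CUBIC))
print('hole',onz(C,318,210.7,.046)); p=ctrl.read_state()['eef_pos']; print(p,proj(C,p-[0,0,.015]))
E
```

```text
hole [ 0.46170123 -0.05802124  0.046     ]
[ 0.46457549 -0.05158809  0.096928  ] [326.04922315 233.75331702]
```

View pics/w20c.png

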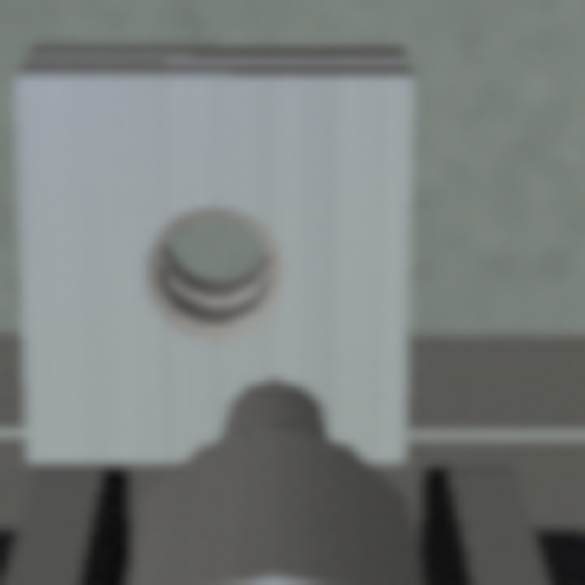

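```bash
python3 - <<'E'
from h import *
C=cal('wrist')
t=onz(C,327.5,234.8,.082);h=onz(C,318.1,211.5,.046);M=q(ctrl.read_state()['ee_rot']).as_matrix()
print(t,h,'tool shift cm',M.T@(h-t)*100)
E
```

```text
[ 0.46508297 -0.05057846  0.082     ] [ 0.46229546 -0.05784771  0.046     ] tool shift cm [-0.68364441  3.59766527  0.39440675]
```

Call:
arm_command:
  commands:
    - [[-0.7, 0, 0.4], [0, 0.6, 0.2], 0]
    - [[0, 1.2, 0], [0, 0, 0], 0]
    - [[0, 1.2, 0], [0, 0, 0], 0]
    - [[0, 0, 0], [0, 0, 0], 0]
    - [[0, 0, 0], [0, 0, 0], 0]

```text
clock: 27.22
eef_pos: [0.4615, -0.0598, 0.0712]
ee_rot: [0.459, -0.457, -0.538, 0.539]
ft_force: [0.4, -0.9, -0.5]
gripper_width: 0.0228
```

```bash
python3 - <<'E'
from h import *
plan([.462,-.0585,.065],99.3,flip=0)
C,im=grab('wrist','w21');grab('side','side21')
a=cv2.imread('pics/w21.png');cv2.imwrite('pics/w21c.png',cv2.resize(a[190:280,285:375],None,fx=6.5,fy=6.5,interpolation=cv2.INTER_CUBIC))
a=cv2.imread('pics/side21.png');cv2.imwrite('pics/s21c.png',cv2.resize(a[205:285,285:365],None,fx=7,fy=7,interpolation=cv2.INTER_CUBIC))
p=ctrl.read_state()['eef_pos'];print(proj(C,p-[0,0,.015]),proj(C,[.4625,-.058,.046]))
E
```

```text
pos [ 0.4615 -0.0598  0.0712] toolx yaw 99.3 w 0.0228 F [ 0.4 -0.9 -0.5] t 27.23 q6 [-0.38  0.4   1.73 -0.    1.01 -2.12]
shift cm [ 0.12  0.62 -0.07] | 0.64 turn [-0.1 -0.   0. ] 0
[326.11683966 233.933108  ] [328.61066783 229.86163049]
```

View pics/w21c.png

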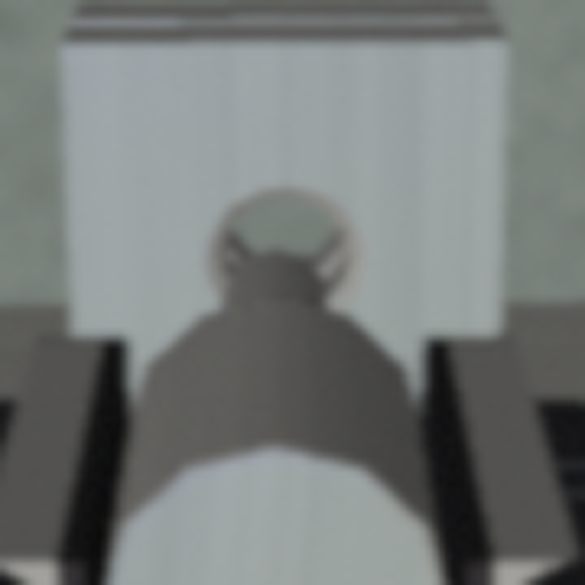

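View pics/s21c.png

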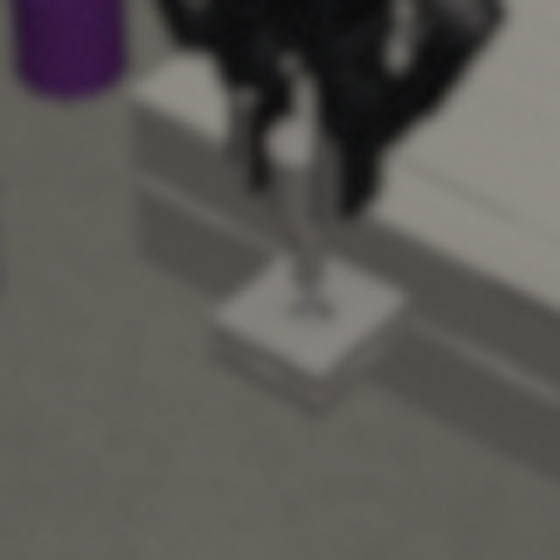

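```bash
python3 - <<'E'
from h import *
C=cal('wrist');p=ctrl.read_state()['eef_pos']
t=onz(C,327.6,234.8,p[2]-.015);h=onz(C,328.7,229.3,.046);M=q(ctrl.read_state()['ee_rot']).as_matrix()
print(p,t,h,'tool shift cm',M.T@(h-t)*100)
E
```

```text
[ 0.46154527 -0.05980011  0.07137844] [ 0.46209772 -0.0587816   0.05637844] [ 0.46223053 -0.05799715  0.046     ] tool shift cm [ 0.07474835  1.03784534 -0.02719363]
```

Call:
arm_command:
  commands:
    - [[0.1, 0, 0], [0, 0, 0], 0]
    - [[0, 0.6, 0], [0, 0, 0], 0]
    - [[0, 0.6, 0], [0, 0, 0], 0]
    - [[0, 0, 0], [0, 0, 0], 0]

```text
clock: 27.82
eef_pos: [0.4615, -0.0587, 0.0588]
ee_rot: [0.458, -0.458, -0.539, 0.539]
ft_force: [0.4, 0.5, -0.7]
gripper_width: 0.0225
```

```bash
python3 - <<'E'
from h import *
plan([.4615,-.0595,.05],99.3,flip=0)
C,im=grab('wrist','w22')
a=cv2.imread('pics/w22.png');cv2.imwrite('pics/w22c.png',cv2.resize(a[190:280,285:375],None,fx=6.5,fy=6.5,interpolation=cv2.INTER_CUBIC))
E
```

```text
pos [ 0.4615 -0.0587  0.0588] toolx yaw 99.3 w 0.0225 F [ 0.4  0.5 -0.7] t 27.82 q6 [-0.38  0.42  1.75 -0.    0.98 -2.11]
shift cm [-0.08  0.88  0.02] | 0.89 turn [-0. -0.  0.] 0
```

View pics/w22c.png

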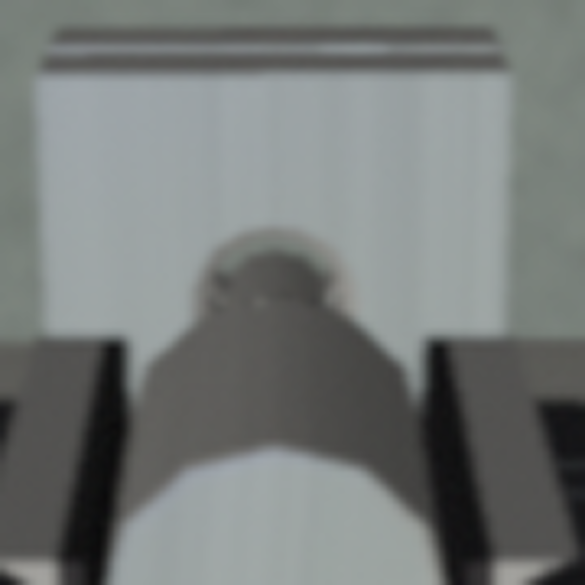

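The tip is in the hole's mouth and centred, with no contact force. I'll keep pushing down.

Call:
arm_command:
  commands:
    - [[0, 0.5, 0], [0, 0, 0], 0]
    - [[0, 0.4, 0], [0, 0, 0], 0]
    - [[0, 0, 0], [0, 0, 0], 0]

```text
clock: 28.25
eef_pos: [0.4617, -0.0588, 0.0495]
ee_rot: [0.458, -0.458, -0.539, 0.539]
ft_force: [0.2, 0.1, -1.2]
gripper_width: 0.0223
```

Call:
arm_command:
  commands:
    - [[0, 0.4, 0], [0, 0, 0], 0]
    - [[0, 0.4, 0], [0, 0, 0], 0]
    - [[0, 0, 0], [0, 0, 0], 0]

```text
clock: 28.62
eef_pos: [0.4617, -0.0588, 0.0409]
ee_rot: [0.458, -0.458, -0.539, 0.539]
ft_force: [0.2, 0.4, -0.8]
gripper_width: 0.0224
```

Call:
arm_command:
  commands:
    - [[0, 0.4, 0], [0, 0, 0], 0]
    - [[0, 0.4, 0], [0, 0, 0], 0]
    - [[0, 0, 0], [0, 0, 0], 0]

```text
clock: 29.0
eef_pos: [0.4618, -0.0588, 0.0324]
ee_rot: [0.458, -0.458, -0.539, 0.539]
ft_force: [-0.2, 0.5, -0.5]
gripper_width: 0.0228
```

Call:
arm_command:
  commands:
    - [[0, 0.2, 0], [0, 0, 0], 0]
    - [[0, 0.2, 0], [0, 0, 0], 0]
    - [[0, 0, 0], [0, 0, 0], 0]

```text
clock: 29.38
eef_pos: [0.4619, -0.0589, 0.0289]
ee_rot: [0.458, -0.458, -0.539, 0.539]
ft_force: [-0.5, -0.1, 2.9]
gripper_width: 0.0227
```

The head seated at the expected height of 0.029. I'll press gently and watch the force.

Call:
arm_command:
  commands:
    - [[0, 0.1, 0], [0, 0, 0], 0]
    - [[0, 0.1, 0], [0, 0, 0], 0]

```text
clock: 29.62
eef_pos: [0.462, -0.0589, 0.0287]
ee_rot: [-0.457, 0.459, 0.539, -0.539]
ft_force: [-5.1, 1.5, 17.8]
gripper_width: 0.0228
```

```bash
python3 - <<'E'
from h import *
plan([.4615,-.0595,.029],99.3,flip=0)
grab('wrist','w23');grab('side','side23')
plan([.4615,-.0595,.029],99.3,flip=0)
a=cv2.imread('pics/w23.png')[190:280,285:375];b=cv2.imread('pics/side23.png')[205:295,285:375]
cv2.imwrite('pics/c23.png',cv2.resize(np.hstack([a,b]),None,fx=4.4,fy=4.4,interpolation=cv2.INTER_CUBIC))
E
```

```text
pos [ 0.462  -0.0589  0.0287] toolx yaw 99.3 w 0.0228 F [-5.1  1.5 17.8] t 29.62 q6 [-0.38  0.47  1.78 -0.    0.89 -2.11]
shift cm [-0.05 -0.03  0.06] | 0.09 turn [ 0.1  0.  -0.1] 0
pos [ 0.462  -0.0589  0.0287] toolx yaw 99.3 w 0.0227 F [-4.2  2.3 16. ] t 29.73 q6 [-0.38  0.47  1.78 -0.    0.89 -2.11]
shift cm [-0.05 -0.03  0.06] | 0.08 turn [ 0.1  0.  -0.1] 0
```

View pics/c23.png

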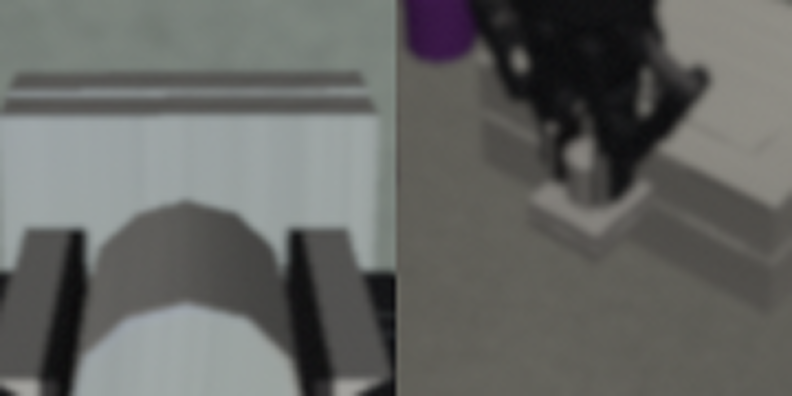

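```bash
python3 - <<'E'
from h import *
for k in range(4):
    vision.grab_frame('side');vision.grab_frame('side')
    s=ctrl.read_state();print(s['clock'],s['ft_force'].round(1),s['eef_pos'].round(4))
two('24',sx=270,sy=130,kx=190,ky=120)
S=cal('side')
E
```

```text
29.825 [-4.8  1.7 16.6] [ 0.462  -0.0589  0.0287]
29.925 [-5.1  1.2 15.3] [ 0.4621 -0.0589  0.0287]
30.025 [-4.5  1.2 15.7] [ 0.462  -0.0589  0.0287]
30.125 [-4.6  0.8 16.3] [ 0.462  -0.0589  0.0287]
```

View pics/two24.png

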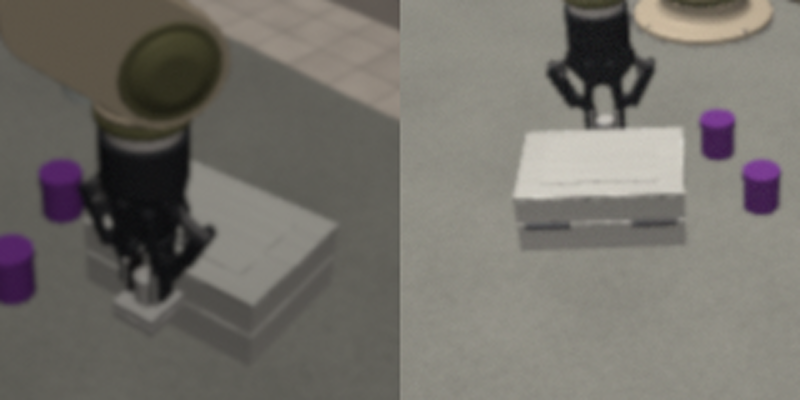

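The push is steady at about 16 N, the lid is shut, and the pin's head is seated on the lug. I'm handing in.

```bash
python3 - <<'E'
from plant import ctrl
print(ctrl.job_done())
s=ctrl.read_state();print(s['clock'],s['ft_force'].round(1))
E
```

```text
the job is handed in; nothing more can be done
None
the job is handed in; nothing more can be done
```

I put the loose tin in the gap, swung the lid shut by pushing its lug, and pushed the pin down through both lugs. I handed in at about 30 s with the gripper still holding the pin's head and pushing down.

**Last checks:**
- **Push:** steady at 15–17 N for half a second before handing in.
- **Pin:** the reported height stopped at 0.0287 m, against the 0.029 m expected with the head on the lug. That puts the tip about 22 mm below the lower lug's top. This depth comes from the arm's readings, because the tip itself is out of sight.
- **Lid:** shut in both the side and scene pictures.
- **Tins:** the last picture before closing showed all three upright in the row. I could not see them once the lid was shut.
- **Bystanders:** I never moved near the mug, jar or bowl on purpose, but I took no final measurement of where they stand.

**What disagreed:**
- **TCP position:** the finger tips sit about 21 mm (shut) to 38 mm (open) behind the reported TCP, although the text puts it at their very end. My first close therefore passed over the tin's cap and did not move it. I corrected for this afterwards.
- **Early wrist picture:** it was about 7 mm off because the arm was still settling, so I measured again with the arm settled.
- **Pressing the lid:** that briefly reached about 62 N at the wrist, under the 120 N limit.

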